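# Stand the agate slice in its display clamp and start the clamp screw

## Task

Take the agate slice from its tilted cradle and stand it upright on its straight sawn edge, fully down and centred in the slot of the display clamp, and let it stand there. Then start the clamp screw: turn its black knob backward (anticlockwise from above) until the screw drops into its thread, then one full turn forward, and finish still gripping the knob, holding the screw started. Leave the other specimens alone.

Things in the scene. Friction and masses are not known exactly. Their poses are not given: they have to be found in the camera images.
- slab: Agate slice, banded face: 110 mm long (y), 80 mm high (z; the top 30 mm only 80 mm long), 12 mm thick (x), 0.26 kg. Origin: centre of its straight sawn foot edge, z towards the top. Starts leaning, z tilted 0.45 rad, top towards the robot; its middle (35 mm either side) and top 20 mm are free on both faces.
- cradle: Fixed dark wooden cradle where the slice leans: base 100 x 120 mm, two sloping arms 10 mm wide, 84 mm apart, reaching 60 mm up the slice's back. Origin on the table below the middle of the slice's foot; the slice leans to its -x.
- stand: Fixed display clamp, base 150 x 120 x 8 mm. Origin at table height under the middle of the slot. Slot along y: 110 mm long, open ends, 16 mm wide, floor z = 8 mm, straight walls to z = 28, flared to a mouth about 29 mm wide at z = 41. Round steel threaded boss (36 mm wide, top z = 32) 85 mm along +x, with the upright clamp screw in it; a web up to z = 24 between.
- screw_top (a point): Centre of the top of the screw's upright round black knob (32 mm wide, 32 mm tall). Height above the table: 82 mm loose on the thread's mouth, about 76 dropped in, about 70 after one turn. Captive, cannot be lifted out. Past the lip it drops by its weight when let go, or under a light push; gripping fingers hold it up.
- screw (a joint): Turn of the screw, rad, growing clockwise from above (forward, in). 0 at the lip of the thread: a ridge on the knob top then points along the stand's +x. Starts loose at 0.5 to 1.5; jams forward at about 2.1. Below about -0.25 it is off the lip and drops 6 mm; a wall stops it at about -0.5. Then goes in 6 mm per turn, 1 mm axial play, to a stop at 7.4. Takes about 0.05 N m.
- geode: Bystander, to be left alone: half geode bowl, 52 mm across, 26 mm high. Origin at the centre of its underside.
- crystal: Bystander, to be left alone: crystal point on a matrix block, 30 x 26 mm foot, 46 mm high. Origin at the centre of its underside.
- jar: Bystander, to be left alone: small lidded jar, 40 mm across, 55 mm high. Origin at the centre of its underside.
- ammonite: Bystander, to be left alone: coiled fossil disc, 48 mm across, 14 mm high. Origin at the centre of its underside.
- dish: Bystander, to be left alone: small empty open cardboard box, 80 x 60 x 25 mm. Origin at the centre of its underside.
- malachite: Bystander, to be left alone: rounded dark stone block, 50 x 40 x 30 mm. Origin at the centre of its underside.
There are look-alikes about, which are no part of the job. Of the things like the slab, leave any that is blue, green or turquoise; of the rest the larger one is meant.

How it is judged:
On the way, in this order (a step that is already met when the one before it is completed fails the run):
1. the slice stands upright and released in the slot, fully down and centred (z of slab in the frame of stand between 0.004 and 0.013 m and x of slab in the frame of stand between -0.007 and 0.007 m and y of slab in the frame of stand between -0.02 and 0.02 m and angle between slab's own z axis and vertical below 0.2 rad and contact force between the fingers and slab below 0.2 N), for 0.2 s.
2. turned backward past the lip, the screw has dropped into its thread (value of joint screw below 0.3 rad and z of screw_top in the frame of stand below 0.0785 m), for 0.1 s.
3. the screw has been turned forward one turn in its thread (value of joint screw above 5.5 rad and z of screw_top in the frame of stand below 0.0735 m), for 0.1 s.
At the end, for the whole second after the job is handed in: Slice in the slot: foot within 5 mm of its floor and 20 mm of its middle, tilt under 0.2 rad. Screw dropped in, then turned forward to 5.5 to 7.0 rad from the lip, knob top 66 to 73.5 mm above the table. Fingers grip the knob with over 3 N (all of step 3 and z of slab in the frame of stand between 0.004 and 0.013 m and x of slab in the frame of stand between -0.007 and 0.007 m and y of slab in the frame of stand between -0.02 and 0.02 m and angle between slab's own z axis and vertical below 0.2 rad and value of joint screw below 7 rad and z of screw_top in the frame of stand above 0.066 m and contact force between the fingers and screw above 3 N); the arm keeps its last pose, push and grip.
It fails at once if another specimen is shoved more than 40 mm (distance of any of geode, crystal, jar, ammonite, dish, malachite from where it was at the start of the episode above 0.04 m).
It fails at once if the slice falls flat (angle between slab's own z axis and vertical above 1.15 rad).
It also fails if it takes over 69 s, if anything falls off the work surface, if the arm or the gripper's body presses on something with over 40 N, if the wrist force passes 120 N, or if a joint passes its speed limit or range.

## Robot

A 7-joint arm with a two-finger parallel gripper is mounted at the origin on the work surface. World frame = base frame: x ahead of the robot, y to its left, z up, the work surface at z = 0. Lengths are in m, angles in rad, forces in N, time in s.
With the tool pointing down it reaches from about 0.425 to 0.825 m from the base axis. Payload 3.6 kg.
Tool frame: the origin (TCP) lies where the fingers leave the gripper's body, on its centre line; the fingertips stand 73 mm ahead of it and the grasp point (between the pads) lies 54 mm ahead of it; x points along the fingers, y is the direction in which the jaws open and shut, and the axes are right-handed (so a half turn about x gives the same grasp; the last joint's range is limited). The gripper opens to 85 mm and grips with 20 to 120 N. Pads are 22 mm wide; open, the fingers measure 114 mm over their backs; the gripper's body (76 mm by 85 mm) begins 54 mm behind the grasp point. The pads swing forward as they close: fully open they stand 13 mm farther back than shut.
Start: joints at [-0.026, 0.615, -0.013, 1.423, 0.008, 1.103, -0.04], TCP at [0.65, 0, 0.304] pointing down, gripper open.
Joint ranges: [-3.12, 3.12], [-0.3, 2.06], [-1.34, 1.32], [0.26, 2.42], [-1.36, 4.5], [0.01, 1.98], [-2.84, 2.84]. Speed limits (rad/s): [2.79, 2.79, 3.14, 3.14, 3.14, 3.14, 3.14].

## Interface

Orientations are given as a unit quaternion [x, y, z, w].
In Python, from station import arm, snapshot, camera_info, ticket gives the robot as it stands. Calls block until the motion is done:
- arm.movep(position, orientation): joint-space move of the TCP to a pose.
- arm.line_to(position, velocity=0.15, ori=None): straight line of the TCP; ori=None keeps the orientation; velocity is the mean speed in m/s.
- arm.move_j(angles): joint-space move.
- arm.move_gripper(opening, effort=None): opening from 0.0 (shut) to 1.0 (fully open); effort is the grip in N (None keeps the last); returns when the fingers have stopped.
- arm.pause(seconds).
- arm.ik(position, orientation): joint angles nearest the present ones, or None.
- snapshot(name): name is "scene" or "side" or "wrist"; returns the picture (400x640x3 uint8, blue, green, red); there is no depth.
- camera_info(name): a dict with "fx", "fy", "cx", "cy" (pixels), "dist_coeffs" ([k1, k2, p1, p2, k3] as OpenCV has them; the pictures are not rectified), "R" (3x3) and "t" (3): a world point X has camera coordinates R X + t; the wrist camera has in their place "T_tool_cam" (4x4, takes a point from camera to tool coordinates, whose origin is the TCP and whose axes are the tool frame's). Camera axes: x right, y down, z forward; pixel columns grow to the right and rows downward; lengths in m; the calibration is good to about 2 mm. A picture is of the moment at which its call begins: read the wrist's pose just before it. camera_info takes no time and is no camera call.
A pose or a line that the arm cannot do raises arm.MotionError and nothing moves.
- ticket.finish_job(): hands the job in, once; it reports no verdict.
Readings, each from a call of its own:
- arm.read_time(): time.
- arm.read_joint_positions(): joint angles.
- arm.read_dq(): joint speeds.
- arm.read_effort(): joint torques, N m.
- arm.read_tool_pos(): TCP position.
- arm.read_eef_rot(): TCP orientation.
- arm.read_ft_force(): force on the tool from outside, world axes, zero at the start.
- arm.read_wrist_torque(): the same for the moment, N m.
- arm.read_opening(): opening from 0.0 (shut) to 1.0 (fully open).
Only numpy, scipy, OpenCV 4.12 (cv2) and the standard library are available. Lean on these libraries where they do the work, as an engineer would, in place of code of your own. Each camera call takes 0.05 s, during which the arm holds its last target.

## Working session

There is one attempt and no reset: what is moved stays moved. The work goes in short steps, each a Python script; the robot and the scene stay as the last script left them, time stands still between calls to the robot, and variables do not carry over. Pictures are saved under pics/ and viewed, and the job is handed in when it is done.

```bash
ls; mkdir -p pics; python3 - <<'E'
from station import arm, snapshot, camera_info, ticket
import cv2
for n in ["scene","side","wrist"]:
    im=snapshot(n); cv2.imwrite(f"pics/{n}0.png",im)
    c=camera_info(n); print(n,c)
print(arm.read_time(),arm.read_tool_pos(),arm.read_eef_rot(),arm.read_opening())
E
```

```text
pics
scene {'fx': 378.6858448536459, 'fy': 378.6858448536459, 'cx': 318.4214772767708, 'cy': 197.86801653114725, 'dist_coeffs': array([0.02493705, 0.        , 0.        , 0.        , 0.        ]), 'R': array([[ 2.30374093e-01,  9.73101699e-01, -9.27885150e-04],
       [ 8.45240468e-01, -2.00576263e-01, -4.95315771e-01],
       [-4.82178730e-01,  1.13323636e-01, -8.68712510e-01]]), 't': array([-0.12259398, -0.39892555,  1.22717553])}
side {'fx': 464.9553216650966, 'fy': 464.9553216650966, 'cx': 317.894060261446, 'cy': 193.52083042647604, 'dist_coeffs': array([-0.01979777,  0.        ,  0.        ,  0.        ,  0.        ]), 'R': array([[-0.99805807, -0.06211895, -0.00461836],
       [-0.04010655,  0.69757449, -0.71538891],
       [ 0.04766086, -0.71381445, -0.69871122]]), 't': array([0.52131168, 0.068788  , 1.1961945 ])}
wrist {'fx': 333.73118747800953, 'fy': 333.73118747800953, 'cx': 318.31974528203966, 'cy': 195.84152535034283, 'dist_coeffs': array([-0.00547059,  0.        ,  0.        ,  0.        ,  0.        ]), 'T_tool_cam': array([[ 1.00410120e-04, -3.00576802e-01,  9.53757609e-01,
        -7.01635321e-02],
       [ 9.99999936e-01, -2.98362658e-04, -1.99307461e-04,
         8.51605414e-04],
       [ 3.44472854e-04,  9.53757567e-01,  3.00576752e-01,
        -7.71212781e-02],
       [ 0.00000000e+00,  0.00000000e+00,  0.00000000e+00,
         1.00000000e+00]])}
0.15 [6.49557215e-01 5.93420241e-06 3.02981842e-01] [-0.49947878 -0.50050584  0.50050937 -0.49950497] 0.997085987171148
```

View pics/scene0.png

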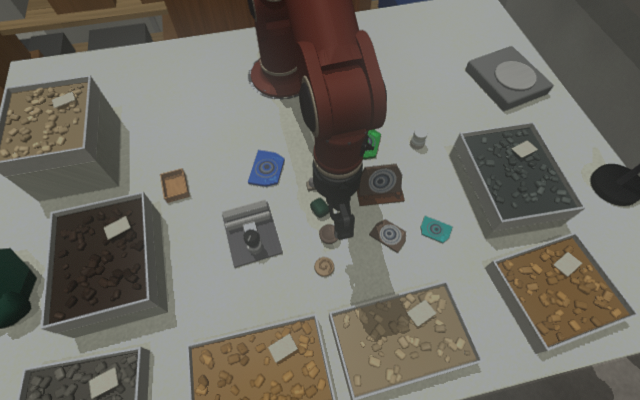

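View pics/side0.png

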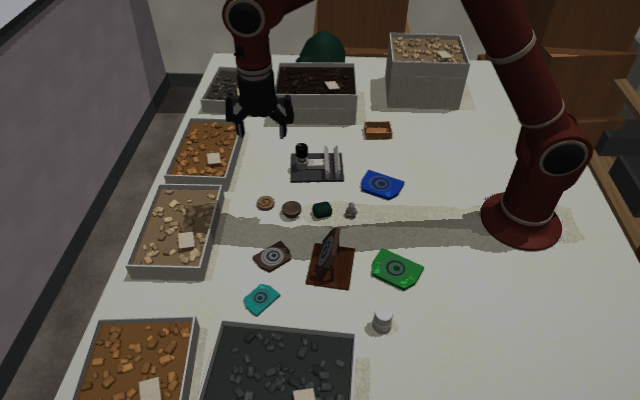

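View pics/wrist0.png

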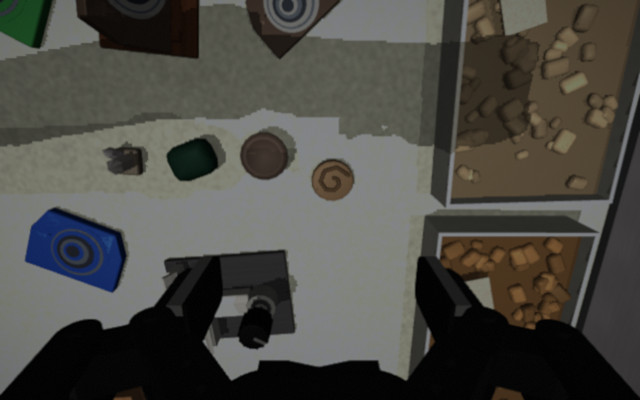

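The scene view shows the slice in its cradle at about (382,183), the clamp at (252,235) with its knob at (252,238). The blue, green and turquoise slices are decoys. So is the flat brown one at (390,235). Next I'll enlarge crops.

```bash
cat > h.py <<'E'
import numpy as np, cv2
from scipy.spatial.transform import Rotation as Rn
from station import arm, snapshot, camera_info, ticket
def cam(n,pos=None,q=None):
    c=camera_info(n); K=np.array([[c['fx'],0,c['cx']],[0,c['fy'],c['cy']],[0,0,1]]); d=np.array(c['dist_coeffs'])
    if n!='wrist': return K,d,np.array(c['R']),np.array(c['t'])
    T=np.array(c['T_tool_cam']); W=np.eye(4); W[:3,:3]=Rn.from_quat(q).as_matrix(); W[:3,3]=pos
    M=np.linalg.inv(W@T); return K,d,M[:3,:3],M[:3,3]
def proj(C,P):
    K,d,R,t=C; return cv2.projectPoints(np.atleast_2d(P).astype(float),cv2.Rodrigues(R)[0],t,K,d)[0][:,0]
def onplane(C,uv,z):
    K,d,R,t=C; u=cv2.undistortPoints(np.array([[uv]],float),K,d)[0,0]
    o=-R.T@t; v=R.T@np.array([u[0],u[1],1]); return o+v*(z-o[2])/v[2]
def ray(C,uv):
    K,d,R,t=C; u=cv2.undistortPoints(np.array([[uv]],float),K,d)[0,0]
    v=R.T@np.array([u[0],u[1],1]); return -R.T@t, v/np.linalg.norm(v)
def tri(obs):
    A=np.zeros((3,3));b=np.zeros(3)
    for C,uv in obs:
        o,v=ray(C,uv);P=np.eye(3)-np.outer(v,v);A+=P;b+=P@o
    X=np.linalg.solve(A,b); return X,[np.linalg.norm((np.eye(3)-np.outer(ray(C,uv)[1],ray(C,uv)[1]))@(X-ray(C,uv)[0])) for C,uv in obs]
def crop(im,x0,y0,x1,y1,name,s=None):
    c=im[y0:y1,x0:x1]; s=s or min(790/(x1-x0),590/(y1-y0)); cv2.imwrite(name,cv2.resize(c,None,fx=s,fy=s,interpolation=cv2.INTER_CUBIC)); print(name,'scale',s,'off',x0,y0)
E
python3 - <<'E'
from h import *
a=cv2.imread('pics/scene0.png');b=cv2.imread('pics/side0.png')
A=np.hstack([cv2.resize(a[150:250,340:440],(400,400),interpolation=3),cv2.resize(a[190:290,210:310],(400,400),interpolation=3)])
B=np.hstack([cv2.resize(b[215:315,280:380],(400,400),interpolation=3),cv2.resize(b[120:220,270:370],(400,400),interpolation=3)])
cv2.imwrite('pics/A.png',A);cv2.imwrite('pics/B.png',B)
E
```

```text
(no output)
```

View pics/A.png

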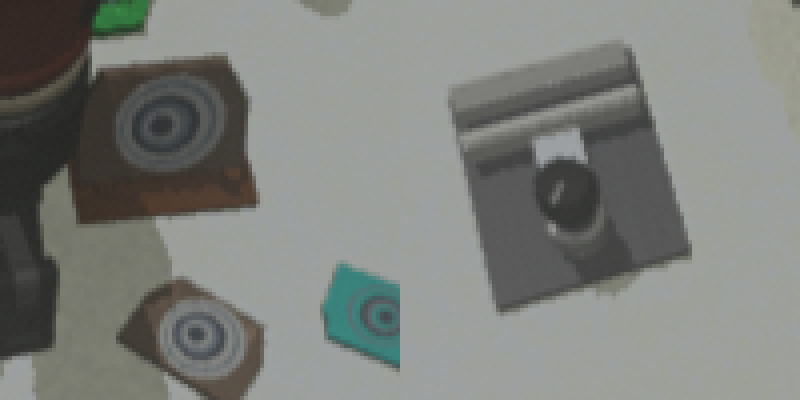

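View pics/B.png

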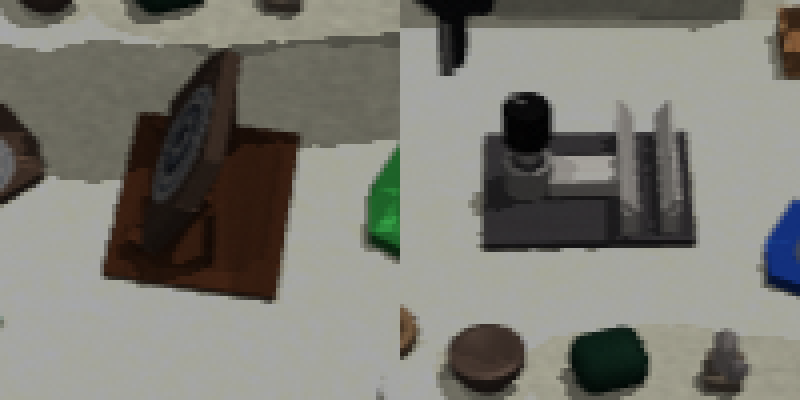

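```bash
python3 - <<'E'
from h import *
S=cam('side');C=cam('scene')
p=lambda l,ox,oy:[(ox+u/4,oy+v/4) for u,v in l]
print('stand side');st=[onplane(S,q,.008) for q in p([(84,243),(294,243),(290,132),(84,132)],270,120)]
for x in st: print(x.round(4))
print('stand scene')
for q in p([(98,308),(290,252),(290,252)],210,190): print(onplane(C,q,.008).round(4))
for q in p([(50,95)],210,190): print(onplane(C,q,.041).round(4))
print('cradle base side')
for q in p([(105,272),(274,297),(299,135),(138,114)],280,215): print(onplane(S,q,.008).round(4))
print('cradle scene')
for q in p([(77,222),(258,203),(0,0)],340,150)[:2]: print(onplane(C,q,.008).round(4))
print('knob',tri([(S,p([(127,98)],270,120)[0]),(C,p([(167,190)],210,190)[0])]))
E
```

```text
stand side
[ 0.604  -0.1067  0.008 ]
[ 0.458 -0.115  0.008]
[ 0.4637 -0.2364  0.008 ]
[ 0.6166 -0.2277  0.008 ]
stand scene
[ 0.6169 -0.224   0.008 ]
[ 0.6086 -0.1072  0.008 ]
[ 0.6086 -0.1072  0.008 ]
[ 0.4872 -0.2311  0.041 ]
cradle base side
[0.5343 0.2306 0.008 ]
[0.4387 0.2417 0.008 ]
[0.4254 0.1251 0.008 ]
[0.5235 0.1145 0.008 ]
cradle scene
[0.5261 0.1099 0.008 ]
[0.5397 0.2282 0.008 ]
knob (array([ 0.58162277, -0.16935519,  0.08386259]), [np.float64(0.005287489699342141), np.float64(0.0052874896993419145)])
```

```bash
python3 - <<'E'
from h import *
import json
q=arm.read_eef_rot()
L={}
for n,p in [('stand',[.54,-.11,.27]),('crad',[.47,.25,.29])]:
    arm.movep(p,q); arm.pause(.2)
    P=arm.read_tool_pos();Q=arm.read_eef_rot(); im=snapshot('wrist'); cv2.imwrite(f'pics/w_{n}.png',im); L[n]=[list(P),list(Q)]
im=snapshot('side'); cv2.imwrite('pics/side1.png',im)
json.dump(L,open('L.json','w')); print(L,arm.read_time())
E
```

```text
{'stand': [[np.float64(0.541243235666495), np.float64(-0.1085010758591126), np.float64(0.2701679965646562)], [np.float64(0.49928965191909624), np.float64(0.501023357673591), np.float64(-0.49929863955254283), np.float64(0.500386157974987)]], 'crad': [[np.float64(0.47074982494800277), np.float64(0.24866296103213525), np.float64(0.2899389985586427)], [np.float64(-0.5000660628326181), np.float64(-0.4996466032192669), np.float64(0.5012592923792948), np.float64(-0.4990253766071835)]]} 2.7583
```

View pics/w_stand.png

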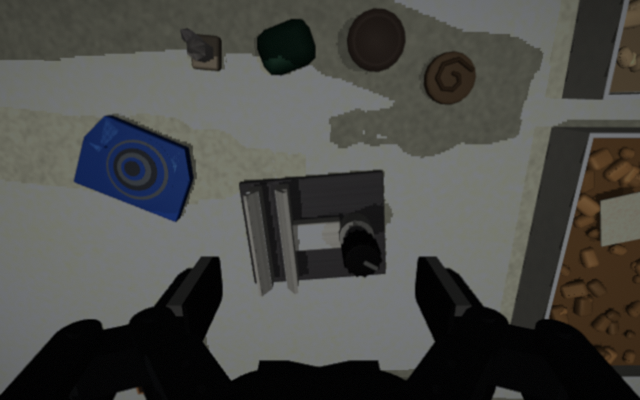

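View pics/w_crad.png

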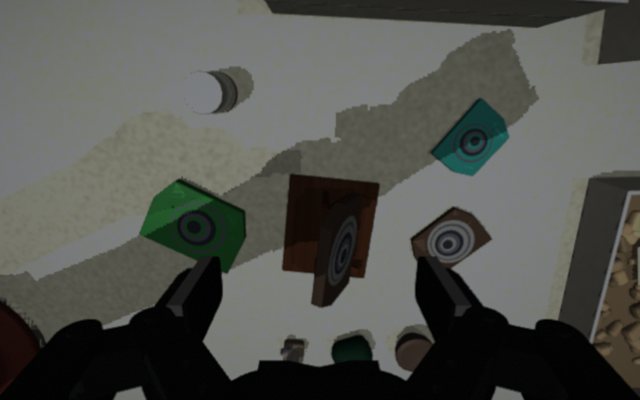

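```bash
python3 - <<'E'
from h import *
a=cv2.imread('pics/w_stand.png');b=cv2.imread('pics/w_crad.png');c=cv2.imread('pics/side1.png')
f=lambda i:np.clip(i*1.8,0,255).astype(np.uint8)
z=lambda i:cv2.resize(f(i),None,fx=4,fy=4,interpolation=3)
cv2.imwrite('pics/ws.png',z(a[160:305,230:400]));cv2.imwrite('pics/wc.png',z(b[165:312,260:400]));cv2.imwrite('pics/s1.png',z(c[215:315,280:380]))
E
```

```text
(no output)
```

View pics/ws.png

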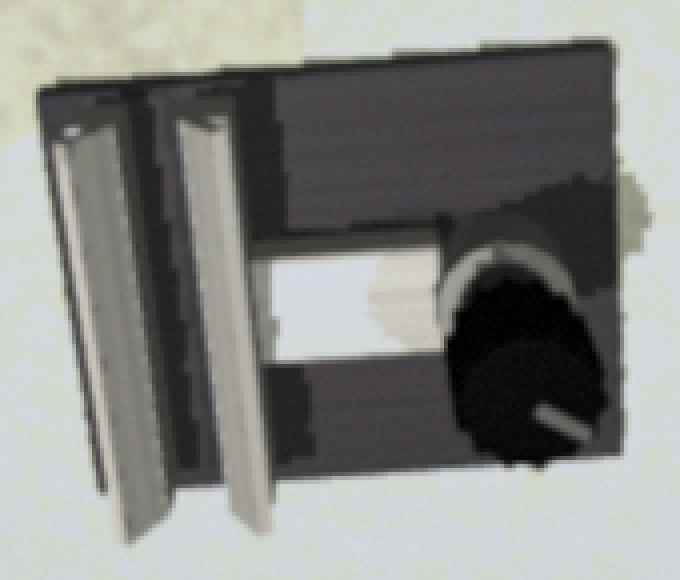

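View pics/wc.png

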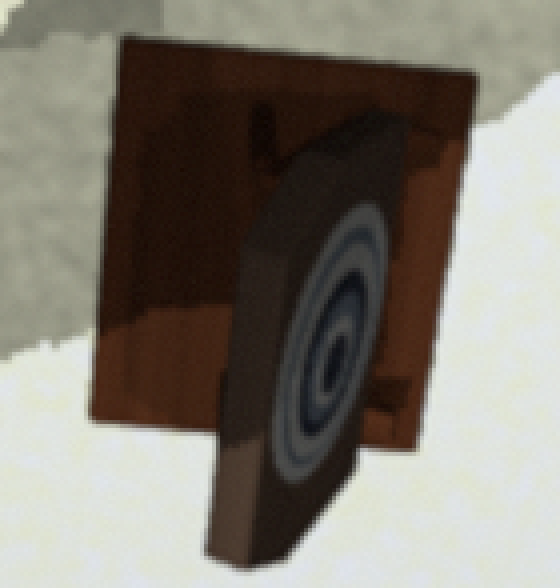

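View pics/s1.png

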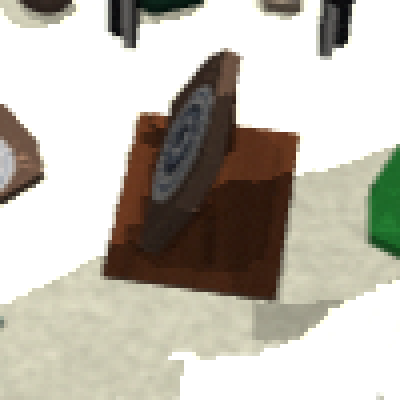

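```bash
cat > fit.py <<'E'
from h import *
import json
from scipy.optimize import least_squares
L=json.load(open('L.json'))
W=cam('wrist',*L['crad']);S=cam('side')
w=[((206,553),(-6,-40,80)),((250,567),(6,-40,80)),((285,558),(6,-55,50)),((355,465),(6,-55,0)),((243,245),(-6,40,80)),((290,250),(6,40,80)),((300,155),(-6,55,50)),((375,108),(-6,55,0)),((405,120),(6,55,0)),((336,362),(6,0,40))]
s=[((222,50),(6,-40,80)),((240,57),(-6,-40,80)),((145,252),(6,55,0)),((163,247),(-6,55,0)),((184,145),(6,0,40))]
def pose(v): return Rn.from_euler('ZYX',[v[3],-v[4],v[5] if len(v)>5 else 0]),np.array(v[:3])
def res(v):
    R,t=pose(v);r=[]
    for C,l,o in ((W,w,(260,165)),(S,s,(280,215))):
        P=R.apply(np.array([b for a,b in l])/1000)+t
        uv=np.array([[a[0]/4+o[0],a[1]/4+o[1]] for a,b in l])
        r.append((proj(C,P)-uv))
    return np.vstack(r)
# solve without and with tilt
f=least_squares(lambda v:res(v).ravel(),[.49,.18,.01,-.1,.45],loss='soft_l1')
print(f.x.round(4));print(res(f.x).round(1).tolist())
print('cradle wrist corners')
for q in [(122,38),(476,73),(415,450),(90,418)]: print(onplane(W,(260+q[0]/4,165+q[1]/4),.01).round(4))
St=cam('wrist',*L['stand'])
print('stand base')
B=[onplane(St,(230+q[0]/4,160+q[1]/4),.008) for q in [(38,90),(612,44),(622,452)]]
for b in B: print(b.round(4))
print('wall tops z41')
for q in [(55,140),(118,122),(178,122),(230,118),(128,542),(172,495),(235,515),(270,533)]: print(onplane(St,(230+q[0]/4,160+q[1]/4),.041).round(4))
k=[onplane(St,(230+q[0]/4,160+q[1]/4),.082) for q in [(535,405),(537,408),(588,437)]]
print('knob',[x.round(4) for x in k], 'ridge ang',np.arctan2(*(k[2]-k[1])[[1,0]]))
E
python3 fit.py
```

```text
[ 0.5069  0.1638  0.0107 -0.1146  0.4294]
[[-0.3, -0.7], [-0.2, 0.0], [1.0, -0.5], [-0.6, 1.1], [-0.3, 0.9], [0.2, 3.1], [-0.1, -0.4], [-2.0, -0.0], [0.9, -0.6], [-1.5, -1.8], [-0.5, -0.4], [-0.4, -0.1], [-2.7, -0.7], [-2.5, 2.5], [-1.1, -1.7]]
cradle wrist corners
[0.441  0.2395 0.01  ]
[0.5369 0.2295 0.01  ]
[0.5248 0.1131 0.01  ]
[0.4283 0.124  0.01  ]
stand base
[ 0.4606 -0.1217  0.008 ]
[ 0.6079 -0.1092  0.008 ]
[ 0.6178 -0.2268  0.008 ]
wall tops z41
[ 0.4718 -0.1249  0.041 ]
[ 0.4869 -0.1205  0.041 ]
[ 0.5009 -0.1204  0.041 ]
[ 0.5131 -0.1194  0.041 ]
[ 0.4837 -0.2342  0.041 ]
[ 0.4957 -0.2202  0.041 ]
[ 0.5117 -0.2261  0.041 ]
[ 0.5206 -0.2314  0.041 ]
knob [array([ 0.5814, -0.1719,  0.082 ]), array([ 0.5818, -0.1726,  0.082 ]), array([ 0.5933, -0.1796,  0.082 ])] ridge ang -0.5521612957094986
```

```bash
cat > ov.py <<'E'
exec(open('fit.py').read().split("# solve")[0])
import sys
E=[(0,1),(1,2),(2,3),(3,4),(4,5),(5,0)]
y=[(-55,0),(55,0),(55,50),(40,80),(-40,80),(-55,50)]
def draw(im,C,v,o,s=4):
    R,t=pose(v)
    for x in (-6,6):
        P=proj(C,R.apply(np.array([(x,a,b) for a,b in y])/1000)+t)
        P=((P-np.array(o)+.5)*s).astype(np.int32)
        cv2.polylines(im,[P],True,(0,255,255) if x>0 else (255,0,255),1)
def go(v,name):
    b=cv2.imread('pics/w_crad.png');c=cv2.imread('pics/side1.png')
    z=lambda i:cv2.resize(np.clip(i*2.2,0,255).astype(np.uint8),None,fx=4,fy=4,interpolation=3)
    A=z(b[165:312,300:380]);B=z(c[215:315,280:380])
    draw(A,W,v,(300,165));draw(B,S,v,(280,215))
    o=np.zeros((588,730,3),np.uint8);o[:,:320]=A;o[:400,325:725]=B
    cv2.imwrite(name,o)
if __name__=='__main__':
    go([.5069,.1638,.0107,-.1146,.4294],'pics/ov1.png')
E
python3 ov.py
```

```text
(no output)
```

View pics/ov1.png

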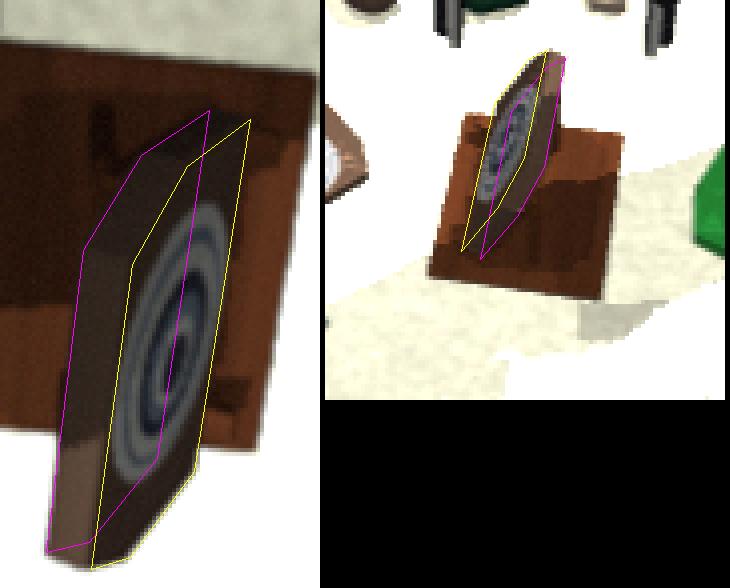

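```bash
python3 - <<'E'
from h import *
import json
L=json.load(open('L.json'))
q=[-.5,-.5,.5,-.5]
for n,p in [('st2',[.497,-.15,.23]),('st3',[.58,-.13,.23])]:
    arm.movep(p,q); arm.pause(.2)
    P=arm.read_tool_pos();Q=arm.read_eef_rot(); im=snapshot('wrist'); cv2.imwrite(f'pics/w_{n}.png',im); L[n]=[list(P),list(Q)]
    cv2.imwrite(f'pics/{n}c.png',cv2.resize(np.clip(im[130:350,200:460]*1.8,0,255).astype(np.uint8),None,fx=2.5,fy=2.5,interpolation=3))
json.dump(L,open('L.json','w')); print(L['st2'],L['st3'],arm.read_time())
E
```

```text
[[np.float64(0.4974734483287622), np.float64(-0.14872497507383042), np.float64(0.2301544189710859)], [np.float64(0.49963121049580744), np.float64(0.5005771910482448), np.float64(-0.49916999674752327), np.float64(0.5006200591744412)]] [[np.float64(0.5789571807466453), np.float64(-0.13073883822713073), np.float64(0.2299827888319419)], [np.float64(-0.49994139640333823), np.float64(-0.49983148979933195), np.float64(0.5007484284191515), np.float64(-0.49947782073182245)]] 5.1917
```

View pics/st2c.png

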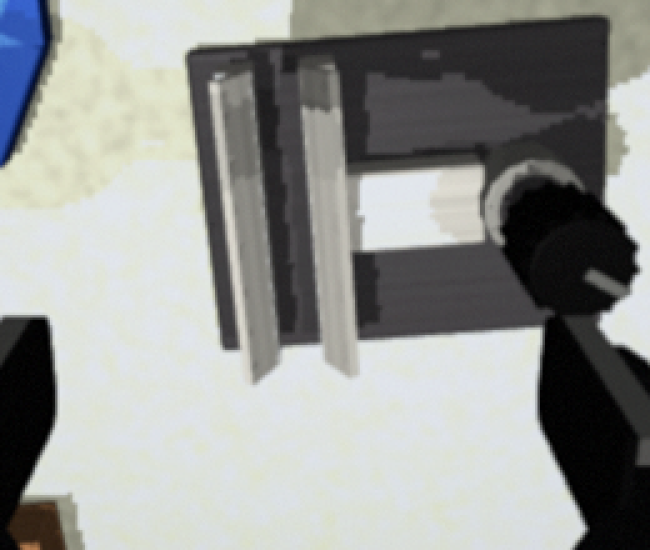

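View pics/st3c.png

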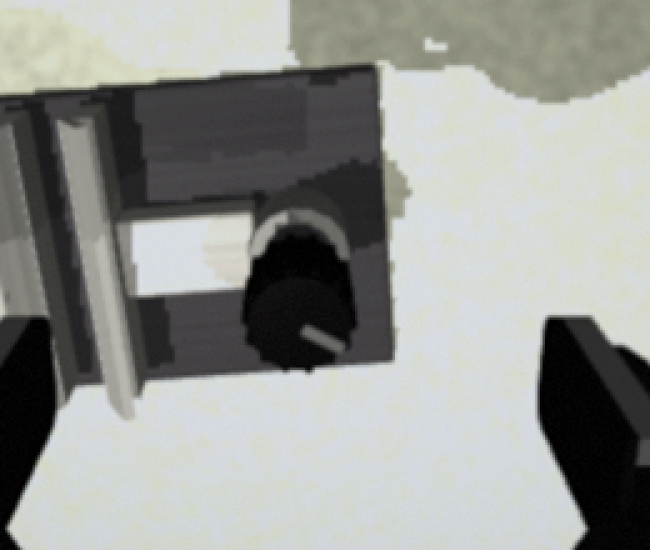

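```bash
python3 - <<'E'
from h import *
import json
L=json.load(open('L.json'))
C2=cam('wrist',*L['st2']);C3=cam('wrist',*L['st3']);C1=cam('wrist',*L['stand'])
g=lambda C,q,z:onplane(C,(200+q[0]/2.5,130+q[1]/2.5),z)
print('base2',[g(C2,q,.008).round(4) for q in [(188,50),(607,17),(222,348)]])
print('base3',[g(C3,q,.008).round(4) for q in [(378,66),(392,360)]])
print('rim',[g(C2,q,.041).round(4) for q in [(210,83),(340,63),(250,383),(358,376)]])
print('floor',[g(C2,q,.028).round(4) for q in [(262,100),(303,100),(278,340),(320,335)]])
print('knob3',g(C3,(299,320),.082),'knob2',g(C2,(584,268),.082))
k=g(C3,(303,328),.082),g(C3,(345,350),.082);print('ridge',np.arctan2(*(k[1]-k[0])[[1,0]]))
k=g(C2,(586,272),.082),g(C2,(626,294),.082);print('ridge',np.arctan2(*(k[1]-k[0])[[1,0]]))
print(tri([(C3,(200+299/2.5,130+320/2.5)),(C2,(200+584/2.5,130+268/2.5)),(C1,(230+533/4,160+405/4))]))
E
```

```text
base2 [array([ 0.4604, -0.1214,  0.008 ]), array([ 0.6067, -0.1095,  0.008 ]), array([ 0.4694, -0.2396,  0.008 ])]
base3 [array([ 0.6086, -0.1092,  0.008 ]), array([ 0.6175, -0.2271,  0.008 ])]
rim [array([ 0.4712, -0.1262,  0.041 ]), array([ 0.5122, -0.1198,  0.041 ]), array([ 0.4823, -0.2346,  0.041 ]), array([ 0.5206, -0.2317,  0.041 ])]
floor [array([ 0.4871, -0.1347,  0.028 ]), array([ 0.5007, -0.1347,  0.028 ]), array([ 0.492 , -0.2247,  0.028 ]), array([ 0.5074, -0.2227,  0.028 ])]
knob3 [ 0.58045309 -0.16990369  0.082     ] knob2 [ 0.58075234 -0.17115874  0.082     ]
ridge -0.5304839213311421
ridge -0.5124229163535995
(array([ 0.58059835, -0.17071603,  0.08251869]), [np.float64(0.0009717891248196669), np.float64(0.00019960501341200143), np.float64(0.0008034507504568213)])
```

```bash
cat >> h.py <<'E'
def grasp(R,p,zg):
    # tool pose for slab frame R (matrix), foot p
    M=np.column_stack([-R[:,2],R[:,0],-R[:,1]]); q=Rn.from_matrix(M).as_quat()
    return p+R[:,2]*(zg+.054), q
E
python3 - <<'E'
exec(open('fit.py').read().split("# solve")[0])
f=least_squares(lambda v:res(np.r_[v,.45])[np.r_[0:5,6:15]].ravel(),[.49,.18,.01,-.1],loss='soft_l1')
v=np.r_[f.x,.45];print(v.round(4))
R,p=pose(v);R=R.as_matrix()
np.savez('slab.npz',R=R,p=p)
for back in (.08,.0): 
    P,q=grasp(R,p+R[:,2]*back,.062); print(P.round(3),q.round(3),arm.ik(P,q))
E
```

```text
[ 0.508   0.1632  0.0105 -0.1121  0.45  ]
[0.423 0.173 0.187] [ 0.619  0.342 -0.409  0.577] [ 0.16208927  0.73040264 -1.14919529  2.31643568  1.55910551  0.9873653
 -2.18734775]
[0.458 0.169 0.115] [ 0.619  0.342 -0.409  0.577] [ 0.17372952  0.97504887 -1.15096906  2.29337064  1.76265591  1.14042704
 -2.25054456]
```

```bash
python3 - <<'E'
from h import *
d=np.load('slab.npz');R,p=d['R'],d['p']
for flip in (0,1):
  for zg in (.062,):
    for back in (.1,.05,0):
        P,q=grasp(R,p+R[:,2]*back,zg)
        if flip: q=(Rn.from_quat(q)*Rn.from_euler('x',np.pi)).as_quat()
        r=arm.ik(P,q); print(flip,back,None if r is None else np.round(r,2))
# stand poses
S=Rn.from_euler('z',.083).as_matrix()
P,q=grasp(S,np.array([.4965,-.178,.008]),.062);print(P,np.round(arm.ik(P,q),2))
P[2]+=.07;print(np.round(arm.ik(P,q),2))
print(arm.read_joint_positions().round(2))
E
```

```text
0 0.1 [-1.02  0.48  0.6   2.35 -0.14  0.02 -0.49]
0 0.05 [ 0.16  0.82 -1.15  2.31  1.64  1.05 -2.23]
0 0 [ 0.17  0.98 -1.15  2.29  1.76  1.14 -2.25]
1 0.1 [-0.47  0.42 -0.17  2.33  1.46  0.36  1.04]
1 0.05 [-0.59  0.54  0.05  2.33  1.92  0.26  0.59]
1 0 [-0.57  0.66  0.08  2.32  2.31  0.29  0.22]
[ 0.4965 -0.178   0.124 ] [ 0.31  0.68 -0.02  1.95  0.02  0.51  0.37]
[ 0.32  0.57 -0.02  1.9   0.02  0.67  0.37]
[ 0.18  0.6   0.01  1.68 -0.01  0.85  0.19]
```

```bash
python3 - <<'E'
from h import *
d=np.load('slab.npz');R,p=d['R'],d['p']
for dt in (0,.1,.2,.45):
  R2=R@Rn.from_euler('y',dt).as_matrix()
  g=p+R[:,2]*.062
  for b in (.1,.05,0):
    P,q=grasp(R2,g+R2[:,2]*b,0)
    r=arm.ik(P,q); print(dt,b,None if r is None else np.round(r,2))
S=Rn.from_euler('z',.083).as_matrix()
for h in (0,.07,.15):
    P,q=grasp(S,np.array([.4965,-.178,.008+h]),.062)
    q=(Rn.from_quat(q)*Rn.from_euler('x',np.pi)).as_quat();r=arm.ik(P,q);print('flip stand',h,None if r is None else np.round(r,2))
E
```

```text
0 0.1 [-1.02  0.48  0.6   2.35 -0.14  0.02 -0.49]
0 0.05 [ 0.16  0.82 -1.15  2.31  1.64  1.05 -2.23]
0 0 [ 0.17  0.98 -1.15  2.29  1.76  1.14 -2.25]
0.1 0.1 [-0.87  0.45  0.46  2.26 -0.02  0.19 -0.57]
0.1 0.05 [-0.77  0.55  0.38  2.26 -0.1   0.06 -0.49]
0.1 0 [ 0.21  0.96 -1.15  2.23  1.63  1.05 -2.1 ]
0.2 0.1 [-0.69  0.44  0.28  2.16  0.04  0.34 -0.59]
0.2 0.05 [-0.66  0.54  0.28  2.18 -0.07  0.22 -0.48]
0.2 0 [-0.61  0.65  0.24  2.19 -0.12  0.1  -0.43]
0.45 0.1 [-0.41  0.51  0.05  1.93 -0.04  0.71 -0.45]
0.45 0.05 [-0.41  0.59  0.05  1.97 -0.05  0.58 -0.44]
0.45 0 [-0.41  0.67  0.05  2.01 -0.06  0.46 -0.43]
flip stand 0 [-0.15  0.81  0.74  1.97 -0.85  0.71 -1.94]
flip stand 0.07 [-0.21  0.71  0.84  1.92 -0.71  0.84 -2.05]
flip stand 0.15 [-0.26  0.6   0.91  1.83 -0.57  0.99 -2.17]
```

```bash
python3 - <<'E'
from h import *
d=np.load('slab.npz');R,p=d['R'],d['p']
S=Rn.from_euler('z',-.112).as_matrix()
for h in (.05,.08,.12,.16):
  P,q=grasp(R,p+R[:,2]*.06+np.array([0,0,h]),.062); r=arm.ik(P,q); print(h,P.round(3),None if r is None else np.round(r,2))
Rm=R@Rn.from_euler('y',.2).as_matrix()
P,q=grasp(Rm,p+R[:,2]*.06+np.array([0,0,.1]),.062); 
arm.move_gripper(.5,40)
arm.movep(P,q);print(arm.read_joint_positions().round(2),arm.read_time())
for h in (.12,.08,.05,0):
  P,q=grasp(R,p+R[:,2]*.06+np.array([0,0,h]),.062); r=arm.ik(P,q); print(h,P.round(3),None if r is None else np.round(r,2))
for b in (.04,.02,0):
  P,q=grasp(R,p+R[:,2]*b,.062); r=arm.ik(P,q); print(b,P.round(3),None if r is None else np.round(r,2))
E
```

```text
0.05 [0.432 0.172 0.219] [-1.    0.46  0.61  2.3  -0.1   0.08 -0.5 ]
0.08 [0.432 0.172 0.249] [-1.05  0.4   0.67  2.26 -0.    0.18 -0.58]
0.12 [0.432 0.172 0.289] [-1.02  0.3   0.59  2.21  0.27  0.32 -0.84]
0.16 [0.432 0.172 0.329] [-0.72  0.2   0.19  2.14  0.5   0.5  -1.06]
[-0.6   0.34  0.18  2.06  0.14  0.54 -0.67] 6.9083
0.12 [0.432 0.172 0.289] [-0.9   0.28  0.42  2.2   0.44  0.34 -1.01]
0.08 [0.432 0.172 0.249] [-0.93  0.37  0.49  2.26  0.43  0.2  -1.02]
0.05 [0.432 0.172 0.219] [-0.95  0.44  0.53  2.3   0.4   0.09 -1.01]
0 [0.432 0.172 0.169] [ 0.16  0.79 -1.15  2.31  1.62  1.03 -2.21]
0.04 [0.441 0.171 0.151] [ 0.16  0.85 -1.15  2.31  1.67  1.07 -2.23]
0.02 [0.449 0.17  0.133] [ 0.17  0.92 -1.15  2.3   1.72  1.1  -2.25]
0 [0.458 0.169 0.115] [ 0.17  0.98 -1.15  2.29  1.76  1.14 -2.25]
```

```bash
cat > kin.py <<'E'
from h import *
from scipy.optimize import least_squares
import itertools,os
def fkg(J,v,sg):
    J=np.asarray(J); a=J*np.array(sg)
    R=Rn.from_euler('Z',a[...,0]);p=np.zeros(3)+[0,0,v[0]]
    R=R*Rn.from_euler('Y',a[...,1]); p=p+R.apply([v[4],0,v[1]])
    R=R*Rn.from_euler('Z',a[...,2]); R=R*Rn.from_euler('Y',a[...,3]); p=p+R.apply([v[5],0,v[2]])
    R=R*Rn.from_euler('Z',a[...,4]); R=R*Rn.from_euler('Y',a[...,5]); p=p+R.apply([0,0,v[3]])
    R=R*Rn.from_euler('Z',a[...,6]+v[6])
    # tool x along flange z
    M=Rn.from_matrix(np.column_stack([[0,0,1],[1,0,0],[0,1,0]]))
    return p,R*M
if os.path.exists('kin.npz'):
    _k=np.load('kin.npz'); KV,KS=_k['v'],_k['s']
    def fk(j): return fkg(np.asarray(j,float),KV,KS)
E
python3 - <<'E'
from kin import *
rng=np.random.default_rng(0);D=[]
while len(D)<25:
    P=np.array([rng.uniform(.45,.7),rng.uniform(-.25,.25),rng.uniform(.12,.35)])
    q=(Rn.from_euler('zy',[rng.uniform(-.6,.6),rng.uniform(-.4,.3)])*Rn.from_quat([-.5,-.5,.5,-.5])).as_quat()
    j=arm.ik(P,q)
    if j is not None: D.append((P,q,j))
print(arm.read_tool_pos(),arm.read_time())
best=None
for s in itertools.product([1,-1],repeat=4):
    sg=[s[0],1,s[1],1,s[2],1,s[3]]
    def r(v):
        o=[]
        for P,q,j in D:
            p,R=fkg(j,v,sg); o+=list(p-P)+list(.3*(R.inv()*Rn.from_quat(q)).as_rotvec())
        return o
    for o in (0,1.57,-1.57,3.14):
        f=least_squares(r,[.35,.4,.4,.2,0,0,o])
        if best is None or f.cost<best[0]: best=(f.cost,f.x,sg)
print(best); np.savez('kin.npz',v=best[1],s=best[2])
E
```

```text
[0.45436952 0.16841107 0.27710999] 6.9083
(np.float64(0.0058667601550770505), array([ 0.27079472,  0.55150696,  0.38174607,  0.2427106 , -0.00632123,
        0.0063586 ,  3.14159265]), [-1, 1, -1, 1, -1, 1, -1])
```

```bash
cat > kin.py <<'E'
from h import *
from scipy.optimize import least_squares
import os
SG=np.array([-1,1,-1,1,-1,1,-1])
AX='ZYZYZYZ'
def fkg(J,v):
    a=np.asarray(J)*SG+v[24:31]
    R=Rn.identity();p=np.array(v[0:3])
    for i in range(7):
        R=R*Rn.from_euler(AX[i],a[i]); p=p+R.apply(v[3+3*i:6+3*i])
    M=Rn.from_matrix(np.column_stack([[0,0,1],[1,0,0],[0,1,0]]))
    return p,R*M
if os.path.exists('kin2.npz'):
    KV=np.load('kin2.npz')['v']
    def fk(j): return fkg(j,KV)
E
python3 - <<'E'
from kin import *
rng=np.random.default_rng(0);D=[]
while len(D)<40:
    P=np.array([rng.uniform(.45,.7),rng.uniform(-.25,.25),rng.uniform(.12,.35)])
    q=(Rn.from_euler('zy',[rng.uniform(-.6,.6),rng.uniform(-.4,.3)])*Rn.from_quat([-.5,-.5,.5,-.5])).as_quat()
    j=arm.ik(P,q)
    if j is not None: D.append((P,q,j))
v0=np.zeros(31);v0[2]=.27;v0[8]=.55;v0[14]=.38;v0[20]=.24;v0[30]=np.pi
def r(v):
    o=[]
    for P,q,j in D:
        p,R=fkg(j,v); o+=list(p-P)+list(.3*(R.inv()*Rn.from_quat(q)).as_rotvec())
    return np.array(o+list(1e-4*(v-v0)))
f=least_squares(r,v0)
e=r(f.x)[:240].reshape(-1,6);print(np.abs(e).max(0),f.x.round(3)); np.savez('kin2.npz',v=f.x)
E
```

```text
[7.92205190e-11 4.20485730e-11 4.62179739e-11 9.64631708e-12
 2.99235803e-11 9.26512200e-12] [ 0.000e+00  0.000e+00  2.630e-01 -0.000e+00 -6.000e-03 -7.000e-03
  0.000e+00 -6.000e-03  5.500e-01 -0.000e+00 -5.000e-03  0.000e+00
  0.000e+00 -5.000e-03  3.760e-01 -0.000e+00 -0.000e+00 -4.000e-03
  0.000e+00 -0.000e+00  2.370e-01 -0.000e+00 -0.000e+00 -3.000e-03
 -0.000e+00 -0.000e+00 -0.000e+00  0.000e+00  0.000e+00 -0.000e+00
  3.142e+00]
```

```bash
cat >> kin.py <<'E'
LO=np.array([-3.12,-.3,-1.34,.26,-1.36,.01,-2.84])+.03;HI=np.array([3.12,2.06,1.32,2.42,4.5,1.98,2.84])-.03
LO[5]=.02
def myik(P,q,seed,w=.003,ref=None):
    Q=Rn.from_quat(q); ref=seed if ref is None else ref
    def r(j):
        p,R=fkg(j,KV); return np.r_[(p-P)*10,3*(R.inv()*Q).as_rotvec(),w*(j-ref)]
    f=least_squares(r,np.clip(seed,LO+1e-4,HI-1e-4),bounds=(LO,HI),xtol=1e-10,ftol=1e-10)
    p,R=fkg(f.x,KV); e=np.linalg.norm(p-P),(R.inv()*Q).magnitude()
    return f.x,e
def flipq(q): return (Rn.from_quat(q)*Rn.from_euler('x',np.pi)).as_quat()
def blend(R1,R2,s):
    d=(Rn.from_matrix(R1).inv()*Rn.from_matrix(R2)).as_rotvec(); return (Rn.from_matrix(R1)*Rn.from_rotvec(d*s)).as_matrix()
E
cat > plan.py <<'E'
from kin import *
d=np.load('slab.npz');R,p=d['R'],d['p']
SY=.083;SP=np.array([.4965,-.178,0]);S=Rn.from_euler('z',SY).as_matrix()
ZG=.062
def path():
    W=[]
    for b in np.linspace(0,.05,4): W.append(grasp(R,p+R[:,2]*b,ZG))
    p1=p+R[:,2]*.05; p2=SP+[0,0,.10]
    for s in np.linspace(.1,1,10):
        t=min(1,s*2.2); pp=p1+(p2-p1)*np.array([s,s,0])
        pp[2]=p1[2]+(.13-p1[2])*min(1,s*2.5)
        W.append(grasp(blend(R,S,t),pp,ZG))
    for h in (.06,.03,.009): W.append(grasp(S,SP+[0,0,h],ZG))
    return W
if __name__=='__main__':
    rng=np.random.default_rng(1);W=path();jc=arm.read_joint_positions();best=[]
    for fl in (0,1):
        for k in range(25):
            P,q=W[0]; q=flipq(q) if fl else q
            j,e=myik(P,q,rng.uniform(np.maximum(LO,-2),np.minimum(HI,3)),w=1e-3)
            if e[0]>1e-3 or e[1]>5e-3: continue
            js=[j];ok=True;m=0
            for P,q in W[1:]:
                q=flipq(q) if fl else q
                j2,e=myik(P,q,j)
                if e[0]>1e-3 or e[1]>5e-3: ok=False;break
                m=max(m,np.abs(j2-j).max()); j=j2; js.append(j)
            best.append((len(js),m,fl,js))
    best.sort(key=lambda t:(-t[0],t[1]))
    for b in best[:6]:
        print(b[0],len(W),round(b[1],2),b[2]);print(b[3][0].round(2),b[3][3].round(2),b[3][-1].round(2),np.abs(b[3][3]-jc).max().round(2))
    np.save('js.npy',np.array(best[0][3]))
E
python3 plan.py
```

```text
17 17 0.33 1
[ 0.13  0.92 -1.06  2.29  1.77  1.05  0.87] [ 0.15  0.81 -1.12  2.31  1.64  1.02  0.91] [ 0.96  1.   -1.16  1.93  1.11  1.04  2.5 ] 1.58
17 17 0.33 0
[ 0.2   1.03 -1.23  2.29  1.76  1.22 -2.23] [ 0.22  0.93 -1.3   2.31  1.64  1.21 -2.21] [ 0.96  1.   -1.16  1.93  1.11  1.04 -0.64] 1.54
17 17 0.33 0
[ 0.23  1.09 -1.31  2.29  1.75  1.32 -2.21] [ 0.22  0.93 -1.31  2.31  1.64  1.22 -2.21] [ 0.96  1.   -1.16  1.93  1.11  1.04 -0.64] 1.54
17 17 0.33 0
[ 0.23  1.09 -1.31  2.29  1.75  1.32 -2.21] [ 0.22  0.93 -1.31  2.31  1.64  1.22 -2.21] [ 0.96  1.   -1.16  1.93  1.11  1.04 -0.64] 1.54
17 17 0.33 0
[ 0.18  0.99 -1.17  2.29  1.76  1.17 -2.24] [ 0.2   0.89 -1.25  2.31  1.64  1.15 -2.21] [ 0.96  1.   -1.16  1.93  1.11  1.04 -0.64] 1.55
17 17 0.34 1
[ 0.12  0.9  -1.02  2.29  1.78  1.01  0.86] [ 0.13  0.78 -1.08  2.31  1.65  0.98  0.91] [ 0.96  1.   -1.16  1.93  1.11  1.04  2.5 ] 1.57
```

```bash
cat > p2.py <<'E'
from plan import *
jc=arm.read_joint_positions()
P0,q0=grasp(R,p,ZG);P6,q6=grasp(R,p+R[:,2]*.06,ZG)
jg,e=myik(P0,q0,np.array([.17,.98,-1.15,2.29,1.76,1.14,-2.25]));print(jg.round(3),e)
j6,e=myik(P6,q6,jg);print(j6.round(3),e)
Pv,qv=grasp(R,p+R[:,2]*.05,ZG);j5,e=myik(Pv,qv,jg)
Ph,qh=grasp(S,SP+[0,0,.11],ZG)
jh,e=myik(Ph,qh,j5);print('hover',jh.round(3),e)
jh2,e=myik(Ph,qh,jh,w=.02,ref=np.array([.32,.5,-.3,1.85,.4,.75,-.1]));print('hover2',jh2.round(3),e)
def show(a,b,slab=False,n=9):
    for s in np.linspace(0,1,n):
        pp,RR=fk(a+(b-a)*s); M=RR.as_matrix(); tip=pp+.073*M[:,0]
        low=''
        if slab:
            c=[pp+M@np.array([.116,x,y]) for x in(-.006,.006) for y in (-.055,.055)]; low=np.round(min(k[2] for k in c),3); 
        print(round(s,2),pp.round(3),'tip',tip.round(3),'ax',M[:,0].round(2),low)
if __name__=='__main__':
    print('approach');show(jc,j6)
    print('transfer');show(j5,jh,True)
    print('transfer2');show(j5,jh2,True)
E
python3 p2.py
```

```text
[ 0.174  0.975 -1.151  2.293  1.763  1.141 -2.25 ] (np.float64(1.6859629646804658e-09), 6.554961771990165e-09)
[ 0.197  0.851 -1.241  2.314  1.612  1.119 -2.206] (np.float64(8.77057008459381e-08), 2.7902302903300035e-07)
hover [ 1.023  0.887 -1.31   1.852  0.937  1.195 -0.529] (np.float64(6.818265593588257e-07), 3.0024939624301915e-06)
hover2 [ 0.555  0.547 -0.378  1.865  0.276  0.781  0.112] (np.float64(3.7907787287159445e-06), 2.7466274921199983e-05)
approach
0.0 [0.454 0.168 0.277] tip [0.472 0.166 0.206] ax [ 0.25 -0.03 -0.97] 
0.12 [0.428 0.16  0.236] tip [0.439 0.151 0.165] ax [ 0.14 -0.13 -0.98] 
0.25 [0.408 0.149 0.205] tip [0.413 0.133 0.134] ax [ 0.07 -0.23 -0.97] 
0.38 [0.395 0.139 0.182] tip [0.399 0.117 0.113] ax [ 0.05 -0.3  -0.95] 
0.5 [0.39  0.133 0.165] tip [0.395 0.108 0.097] ax [ 0.07 -0.34 -0.94] 
0.62 [0.393 0.133 0.154] tip [0.402 0.109 0.086] ax [ 0.13 -0.34 -0.93] 
0.75 [0.401 0.14  0.149] tip [0.417 0.12  0.081] ax [ 0.21 -0.29 -0.93] 
0.88 [0.415 0.154 0.153] tip [0.438 0.141 0.085] ax [ 0.32 -0.19 -0.93] 
1.0 [0.432 0.172 0.169] tip [0.463 0.168 0.103] ax [
[... 781 characters left out ...]
 ] tip [0.468 0.168 0.094] ax [ 0.43 -0.05 -0.9 ] 0.053
0.12 [0.445 0.117 0.152] tip [0.468 0.104 0.084] ax [ 0.32 -0.19 -0.93] 0.032
0.25 [0.448 0.068 0.149] tip [0.462 0.048 0.08 ] ax [ 0.18 -0.27 -0.95] 0.024
0.38 [0.45  0.024 0.152] tip [0.454 0.003 0.082] ax [ 0.06 -0.29 -0.95] 0.024
0.5 [ 0.453 -0.015  0.158] tip [ 0.449 -0.035  0.088] ax [-0.05 -0.27 -0.96] 0.031
0.62 [ 0.459 -0.052  0.168] tip [ 0.451 -0.067  0.097] ax [-0.11 -0.21 -0.97] 0.043
0.75 [ 0.469 -0.089  0.182] tip [ 0.46  -0.099  0.11 ] ax [-0.12 -0.13 -0.98] 0.061
0.88 [ 0.482 -0.13   0.201] tip [ 0.476 -0.134  0.129] ax [-0.09 -0.05 -0.99] 0.083
1.0 [ 0.497 -0.178  0.226] tip [ 0.497 -0.178  0.153] ax [-0. -0. -1.] 0.11
```

```bash
cat > p3.py <<'E'
from p2 import *
Pc,Rc=fk(jc); ja,e=myik(Pc,Rc.as_quat(),j6,ref=j6);print('ja',ja.round(3),e)
Rm=blend(R,S,.5)
Pu,qu=grasp(Rm,p+[0,0,.12]+np.array([-.005,-.01,0]),ZG);ju,e=myik(Pu,qu,j5);print('ju',ju.round(3),e)
jh,e=myik(Ph,qh,ju);print('jh',jh.round(3),e)
if __name__=='__main__':
    show(jc,ja);print();show(ja,j6);print();show(j5,ju,True,5);print();show(ju,jh,True)
E
python3 p3.py | tail -40
```

```text
hover [ 1.023  0.887 -1.31   1.852  0.937  1.195 -0.529] (np.float64(6.818265593588257e-07), 3.0024939624301915e-06)
hover2 [ 0.555  0.547 -0.378  1.865  0.276  0.781  0.112] (np.float64(3.7907787287159445e-06), 2.7466274921199983e-05)
ja [ 0.369  0.649 -1.31   2.038  1.029  1.03  -1.566] (np.float64(4.6959862522088233e-07), 1.7097313386990619e-06)
ju [ 0.39   0.755 -1.31   2.031  1.114  1.044 -1.477] (np.float64(4.49624292049703e-07), 1.8356554303164218e-06)
jh [ 1.023  0.887 -1.31   1.852  0.937  1.195 -0.529] (np.float64(3.60676217970057e-07), 1.5425345098036132e-06)
0.0 [0.454 0.168 0.277] tip [0.472 0.166 0.206] ax [ 0.25 -0.03 -0.97] 
0.12 [0.442 0.172 0.255] tip [0.455 0.167 0.183] ax [ 0.17 -0.07 -0.98] 
0.25 [0.432 0.174 0.239] tip [0.44  0.166 0.167] ax [ 0.11 -0.1  -0.99] 
0.38 [0.426 0.174 0.228] tip [0.431 0.165 0.156] ax [ 0.08 -0.12 -0.99] 
0.5 [0.423 0.174 0.224] tip [0.428 0.165 0.152] ax [ 0.06 -0.13 -0.99] 
0.62 [0.425 0.175 0.226] tip [0.43  0.165 0.154] ax [ 0.07 -0.13 -0.99] 
0.75 [0.431 0.174 0.235] tip [0.439 0.166 0.163] ax [ 0.11 -0.11 -0.99] 
0.88 [0.441 0.
[... 1196 characters left out ...]
4] tip [0.493 0.154 0.172] ax [ 0.22 -0.01 -0.97] 0.129
0.12 [0.492 0.116 0.242] tip [0.506 0.113 0.17 ] ax [ 0.2  -0.03 -0.98] 0.125
0.25 [0.503 0.075 0.239] tip [0.516 0.072 0.167] ax [ 0.17 -0.04 -0.99] 0.122
0.38 [0.511 0.034 0.237] tip [0.521 0.03  0.165] ax [ 0.14 -0.05 -0.99] 0.119
0.5 [ 0.516 -0.009  0.235] tip [ 0.523 -0.012  0.162] ax [ 0.11 -0.05 -0.99] 0.116
0.62 [ 0.516 -0.051  0.233] tip [ 0.522 -0.055  0.16 ] ax [ 0.08 -0.05 -1.  ] 0.114
0.75 [ 0.513 -0.094  0.23 ] tip [ 0.517 -0.096  0.158] ax [ 0.05 -0.04 -1.  ] 0.112
0.88 [ 0.507 -0.136  0.228] tip [ 0.508 -0.138  0.155] ax [ 0.02 -0.02 -1.  ] 0.111
1.0 [ 0.496 -0.178  0.226] tip [ 0.497 -0.178  0.153] ax [ 0. -0. -1.] 0.11
```

```bash
python3 - <<'E'
from p3 import *
arm.move_j(list(ja)); arm.move_j(list(j6)); arm.pause(.2)
np.savez('plan.npz',j5=j5,ju=ju,jh=jh,j6=j6,P0=P0,q0=q0)
print(arm.read_tool_pos(),P6,arm.read_time())
Pw,Qw=arm.read_tool_pos(),arm.read_eef_rot()
im=snapshot('wrist');s=snapshot('side')
C=cam('wrist',Pw,Qw)
y=[(-55,0),(55,0),(55,50),(40,80),(-40,80),(-55,50)]
v=cv2.convertScaleAbs(im,alpha=2)
for x in(-6,6):
    uv=proj(C,np.array([(x,a,b) for a,b in y])/1000@R.T+p); cv2.polylines(v,[np.round(uv).astype(np.int32)],True,(0,255,255) if x>0 else (255,0,255),1)
cv2.imwrite('pics/w6.png',v); crop(cv2.convertScaleAbs(s,alpha=1.6),260,160,420,280,'pics/s6.png')
E
```

```text
[ 0.174  0.975 -1.151  2.293  1.763  1.141 -2.25 ] (np.float64(1.6859629646804658e-09), 6.554961771990165e-09)
[ 0.197  0.851 -1.241  2.314  1.612  1.119 -2.206] (np.float64(8.77057008459381e-08), 2.7902302903300035e-07)
hover [ 1.023  0.887 -1.31   1.852  0.937  1.195 -0.529] (np.float64(6.818265593588257e-07), 3.0024939624301915e-06)
hover2 [ 0.555  0.547 -0.378  1.865  0.276  0.781  0.112] (np.float64(3.7907787287159445e-06), 2.7466274921199983e-05)
ja [ 0.369  0.649 -1.31   2.038  1.029  1.03  -1.566] (np.float64(4.6959862522088233e-07), 1.7097313386990619e-06)
ju [ 0.39   0.755 -1.31   2.031  1.114  1.044 -1.477] (np.float64(4.49624292049703e-07), 1.8356554303164218e-06)
jh [ 1.023  0.887 -1.31   1.852  0.937  1.195 -0.529] (np.float64(3.60676217970057e-07), 1.5425345098036132e-06)
[0.4328984  0.17194351 0.17016839] [0.43191465 0.17178991 0.16902373] 9.1
pics/s6.png scale 4.916666666666667 off 260 160
```

View pics/w6.png

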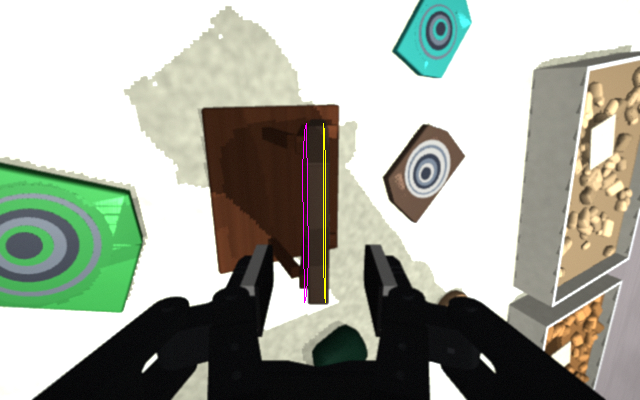

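View pics/s6.png

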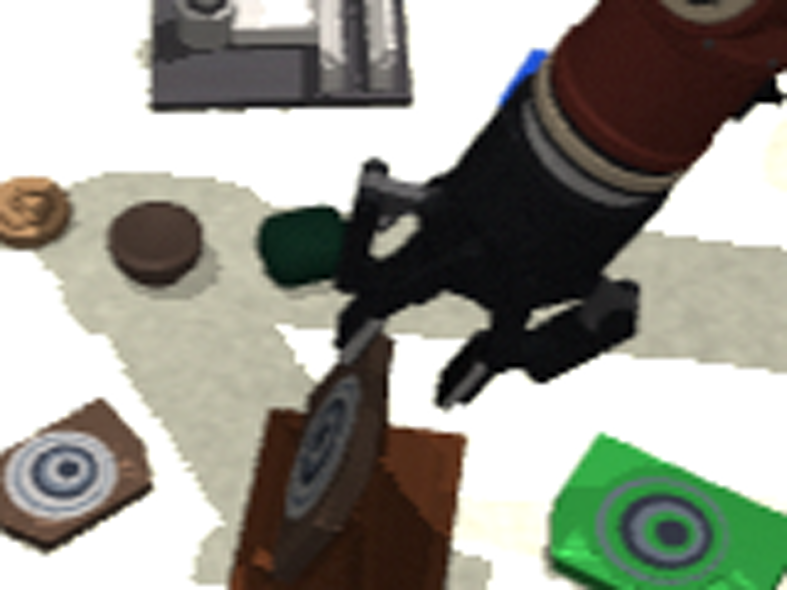

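```bash
python3 - <<'E'
from h import *
z=np.load('plan.npz');s=np.load('slab.npz');R=s['R']
P=z['P0']+R[:,0]*.0015
arm.line_to(list(P),.05)
print(arm.read_tool_pos()-P,arm.read_ft_force().round(2))
arm.move_gripper(0,50); print('open',arm.read_opening(),arm.read_ft_force().round(2),arm.read_wrist_torque().round(2))
im=snapshot('wrist');cv2.imwrite('pics/w7.png',cv2.convertScaleAbs(im,alpha=2)); print(arm.read_time())
E
```

```text
[-2.51730449e-05  1.32716096e-04  3.01752198e-04] [-0.83  0.31  0.66]
open 0.1370078646269718 [-1.22  0.68  1.82] [ 0.06  0.52 -0.07]
10.975
```

View pics/w7.png

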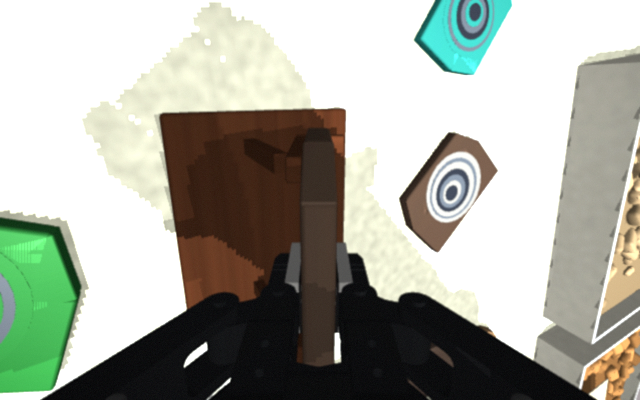

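```bash
python3 - <<'E'
from kin import *
z=np.load('plan.npz');s=np.load('slab.npz');R=s['R']
P=z['P0']+R[:,0]*.0015
arm.line_to(list(P+R[:,2]*.05),.06)
arm.move_j(list(z['ju']));arm.move_j(list(z['jh']));arm.pause(.3)
print(arm.read_tool_pos(),arm.read_opening(),arm.read_ft_force().round(2),arm.read_wrist_torque().round(2),arm.read_time())
Pw,Qw=arm.read_tool_pos(),arm.read_eef_rot();np.savez('h.npz',P=Pw,Q=Qw)
for n in('wrist','side','scene'): cv2.imwrite(f'pics/h_{n}.png',snapshot(n))
M=Rn.from_quat(Qw).as_matrix()
Y=[(-55,0),(55,0),(55,50),(40,80),(-40,80),(-55,50)]
R2=np.column_stack([M[:,1],-M[:,2],-M[:,0]]);pf=Pw-R2[:,2]*.116
def ov(n,x0,y0,x1,y1):
    im=cv2.convertScaleAbs(cv2.imread(f'pics/h_{n}.png')[y0:y1,x0:x1],alpha=1.8);im=cv2.resize(im,None,fx=4,fy=4,interpolation=3)
    C=cam(n,Pw,Qw)
    for x in(-6,6):
        uv=proj(C,np.array([(x,a,b) for a,b in Y])/1000@R2.T+pf); cv2.polylines(im,[np.round((uv-[x0,y0]+.5)*4).astype(np.int32)],True,(0,255,255) if x>0 else (255,0,255),1)
    cv2.imwrite(f'pics/ho_{n}.png',im)
ov('wrist',220,100,410,240);ov('side',260,90,400,210);ov('scene',180,150,330,280)
E
```

```text
[ 0.49671925 -0.17707311  0.22620609] 0.13574324909485386 [ 0.48 -0.04 -2.33] [0.01 0.05 0.01] 14.25
```

View pics/ho_wrist.png

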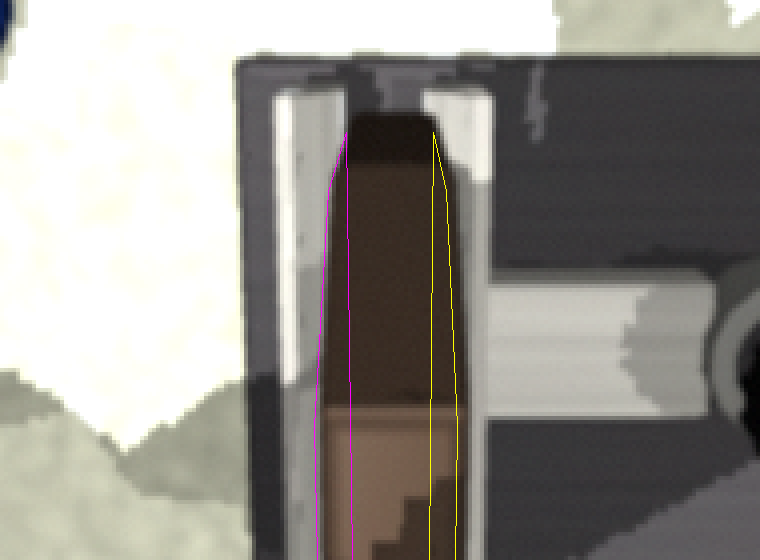

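View pics/ho_side.png

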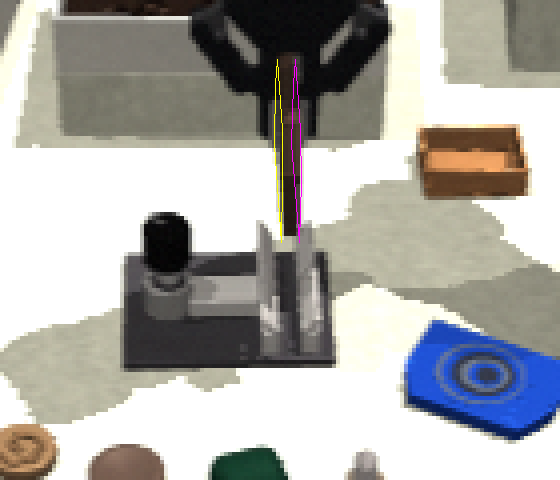

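View pics/ho_scene.png

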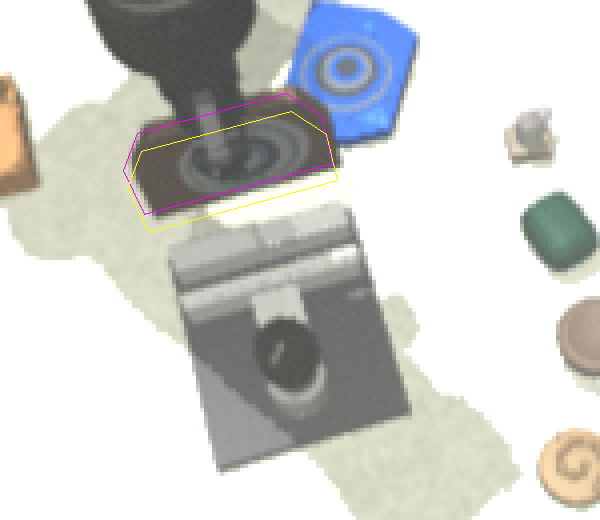

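```bash
python3 - <<'E'
from kin import *
q=arm.read_eef_rot(); S=Rn.from_euler('z',.083).as_matrix()
M=np.column_stack([[0,0,-1],S[:,0],-S[:,1]]);q=Rn.from_matrix(M).as_quat()
x,y=.4948,-.180
arm.line_to([x,y,.170],.12,q);arm.line_to([x,y,.150],.05);arm.pause(.1)
f0=arm.read_ft_force();print(f0.round(2),arm.read_tool_pos().round(4))
for z in (.144,.138,.133,.130,.128,.126,.124,.1225,.121,.1195,.118,.1165):
    arm.line_to([x,y,z],.04); f=arm.read_ft_force()-f0; print(z,arm.read_tool_pos().round(4),f.round(2),arm.read_wrist_torque().round(2))
    if f[2]>6 or np.linalg.norm(f[:2])>12: break
print(arm.read_time(),arm.read_opening())
Pw,Qw=arm.read_tool_pos(),arm.read_eef_rot()
for n in('wrist','side'): cv2.imwrite(f'pics/i_{n}.png',snapshot(n))
crop(cv2.convertScaleAbs(cv2.imread('pics/i_side.png'),alpha=1.6),270,90,370,190,'pics/i1.png',4);crop(cv2.convertScaleAbs(cv2.imread('pics/i_wrist.png'),alpha=1.8),220,100,420,250,'pics/i2.png',3)
E
```

```text
[-0.35  0.23 -1.87] [ 0.495  -0.1799  0.1502]
0.144 [ 0.4946 -0.18    0.1437] [ 0.58 -0.84 -1.57] [-0.    0.01  0.01]
0.138 [ 0.4946 -0.18    0.1376] [ 0.79  0.36 -0.27] [-0.04 -0.02  0.01]
0.133 [ 0.4946 -0.18    0.1327] [ 0.62 -0.45  0.17] [-0.03 -0.05 -0.  ]
0.13 [ 0.4947 -0.18    0.1298] [ 0.45  0.01 -0.31] [-0.02  0.03  0.01]
0.128 [ 0.4947 -0.18    0.1279] [ 0.6   0.1  -0.29] [-0.04 -0.03  0.02]
0.126 [ 0.4947 -0.18    0.1259] [ 0.23 -0.07 -0.21] [0.02 0.05 0.  ]
0.124 [ 0.4947 -0.18    0.1239] [ 1.17  0.35 -0.86] [-0.07 -0.01 -0.  ]
0.1225 [ 0.4948 -0.18    0.1224] [-0.05 -0.57 -0.56] [-0.03  0.03 -0.01]
0.121 [ 0.4947 -0.18    0.1209] [ 0.41 -1.6  -0.65] [ 0.04 -0.05  0.  ]
0.1195 [ 0.4947 -0.18    0.1194] [-0.58 -0.27 -0.18] [-0.04  0.03 -0.05]
0.118 [ 0.4947 -0.18    0.1179] [ 0.29 -0.29  0.3 ] [ 0.06 -0.06  0.01]
0.1165 [ 0.495  -0.1799  0.1167] [-0.77 -1.82  0.2 ] [-0.03 -0.07  0.01]
18.7917 0.13656363674366306
pics/i1.png scale 4 off 270 90
pics/i2.png scale 3 off 220 100
```

View pics/i1.png

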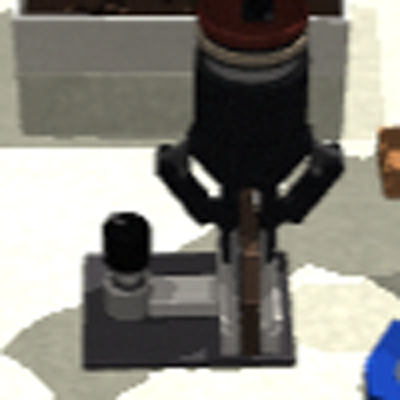

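View pics/i2.png

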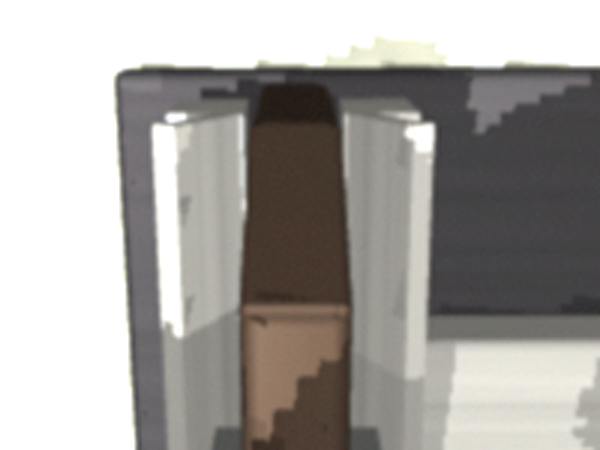

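```bash
python3 - <<'E'
from kin import *
x,y=.4948,-.180
f0=np.array([-.35,.23,-2.3])
for z in (.1155,.1145):
    arm.line_to([x,y,z],.03); arm.pause(.1); f=arm.read_ft_force()-f0; print(z,arm.read_tool_pos().round(4),f.round(2))
    if f[2]>4: break
arm.move_gripper(.22); print(arm.read_opening(),arm.read_ft_force().round(2))
arm.move_gripper(.35);arm.pause(.3)
cv2.imwrite('pics/j_wrist.png',snapshot('wrist'));cv2.imwrite('pics/j_side.png',snapshot('side'))
crop(cv2.convertScaleAbs(cv2.imread('pics/j_side.png'),alpha=1.6),270,90,370,190,'pics/j1.png',4);crop(cv2.convertScaleAbs(cv2.imread('pics/j_wrist.png'),alpha=1.8),200,60,440,300,'pics/j2.png',2.4)
print(arm.read_time())
E
```

```text
0.1155 [ 0.4951 -0.1799  0.1166] [-0.72 -0.71  7.42]
0.22304665121447298 [-1.16 -0.92 -1.17]
pics/j1.png scale 4 off 270 90
pics/j2.png scale 2.4 off 200 60
20.15
```

View pics/j1.png

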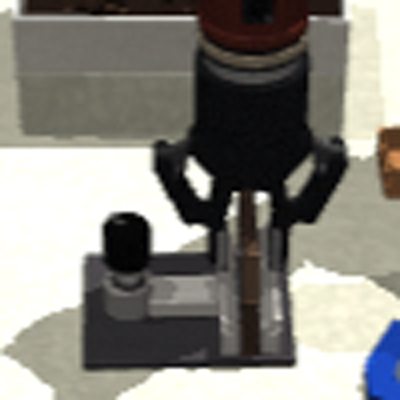

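View pics/j2.png

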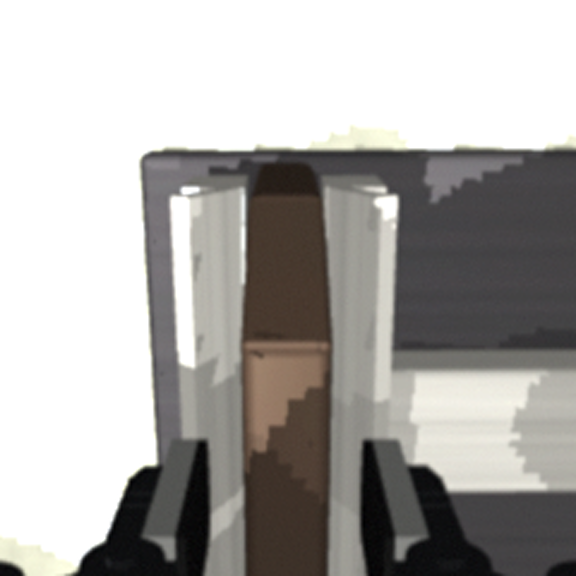

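```bash
cat > knob.py <<'E'
from kin import *
KX,KY=.5806,-.1708
REF=np.array([.29,.7,0,1.7,0,.75,0.])
def kpose(yaw,z,x=None,y=None):
    # tool y azimuth = yaw
    S=Rn.from_euler('z',yaw).as_matrix()
    M=np.column_stack([[0,0,-1],S[:,0],-S[:,1]]);return np.array([KX if x is None else x,KY if y is None else y,z]),Rn.from_matrix(M).as_quat()
def kj(yaw,z,j7,x=None,y=None):
    P,q=kpose(yaw,z,x,y); r=REF.copy(); r[6]=j7
    return myik(P,q,r,ref=r,w=1e-4)
E
python3 - <<'E'
from knob import *
arm.line_to([.4948,-.180,.20],.12)
jc=arm.read_joint_positions();print(jc.round(2))
jt,e=kj(0.083,.22,.35,.55,-.12);print(jt.round(3),e)
for s in np.linspace(0,1,7):
    pp,RR=fk(jc+(jt-jc)*s);M=RR.as_matrix();print(pp.round(3),(pp+.073*M[:,0]).round(3))
for yaw in np.arange(-3.2,3.3,.4):
    b=[kj(yaw,.12,s) for s in (yaw+.29,)]
    print(round(yaw,2),[(x.round(2).tolist(),round(e[0],5),round(e[1],4)) for x,e in b])
E
```

```text
[ 1.01  0.91 -1.26  1.88  0.97  1.14 -0.55]
[ 0.178  0.576 -0.003  1.782  0.002  0.784  0.257] (np.float64(5.780869099110697e-11), 2.2842638952959356e-10)
[ 0.494 -0.18   0.199] [ 0.494 -0.18   0.126]
[ 0.489 -0.156  0.176] [ 0.481 -0.155  0.104]
[ 0.489 -0.139  0.164] [ 0.475 -0.137  0.093]
[ 0.494 -0.127  0.163] [ 0.479 -0.125  0.091]
[ 0.507 -0.121  0.171] [ 0.494 -0.119  0.099]
[ 0.526 -0.119  0.19 ] [ 0.518 -0.117  0.117]
[ 0.55 -0.12  0.22] [ 0.55  -0.12   0.147]
-3.2 [([0.17, 0.77, 0.13, 1.74, -0.16, 0.64, -2.81], np.float64(0.0), 0.0)]
-2.8 [([0.25, 0.77, 0.0, 1.73, -0.0, 0.64, -2.55], np.float64(0.0), 0.0)]
-2.4 [([0.25, 0.77, 0.0, 1.73, -0.0, 0.64, -2.15], np.float64(0.0), 0.0)]
-2.0 [([0.25, 0.77, 0.0, 1.73, -0.0, 0.64, -1.75], np.float64(0.0), 0.0)]
-1.6 [([0.25, 0.77, 0.0, 1.73, -0.0, 0.64, -1.35], np.float64(0.0), 0.0)]
-1.2 [([0.25, 0.77, 0.0, 1.73, -0.0, 0.64, -0.95], np.float64(0.0), 0.0)]
-0.8 [([0.25, 0.77, 0.0, 1.73, -0.0, 0.64, -0.55], np.float64(0.0), 0.0)]
-0.4 [([0.25, 0.77, 0.0, 1.73, -0.0, 0.64, -0.15], np.float64(0.0), 0.0)]
-0.0 [([0.25, 0.77, 0.0, 1.73, -0.0, 0.64, 0.25], np.float64(0.0), 0.0)]
0.4 [([0.25, 0.77, 0.0, 1.73, -0.0, 0.64, 0.65], np.float64(0.0), 0.0)]
0.8 [([0.25, 0.77, 0.0, 1.73, -0.0, 0.64, 1.05], np.float64(0.0), 0.0)]
1.2 [([0.25, 0.77, 0.0, 1.73, -0.0, 0.64, 1.45], np.float64(0.0), 0.0)]
1.6 [([0.25, 0.77, 0.0, 1.73, -0.0, 0.64, 1.85], np.float64(0.0), 0.0)]
2.0 [([0.25, 0.77, 0.0, 1.73, -0.0, 0.64, 2.25], np.float64(0.0), 0.0)]
2.4 [([0.25, 0.77, 0.0, 1.73, -0.0, 0.64, 2.65], np.float64(0.0), 0.0)]
2.8 [([0.39, 0.78, -0.24, 1.73, 0.27, 0.67, 2.81], np.float64(0.0), 0.0)]
3.2 [([0.66, 0.87, -0.7, 1.72, 0.74, 0.83, 2.81], np.float64(0.0), 0.0)]
```

```bash
python3 - <<'E'
from knob import *
arm.line_to([.4948,-.180,.27],.15)
jc=arm.read_joint_positions()
jt,e=kj(0.083,.23,.35,.575,-.13)
print(min((fk(jc+(jt-jc)*s)[0][2] for s in np.linspace(0,1,15))))
arm.move_j(list(jt));arm.move_gripper(.62,60);arm.pause(.2)
Pw,Qw=arm.read_tool_pos(),arm.read_eef_rot();np.savez('k.npz',P=Pw,Q=Qw)
for n in('wrist','side','scene'): cv2.imwrite(f'pics/k_{n}.png',snapshot(n))
crop(cv2.convertScaleAbs(cv2.imread('pics/k_wrist.png'),alpha=1.8),180,120,400,300,'pics/k1.png',3)
crop(cv2.convertScaleAbs(cv2.imread('pics/k_side.png'),alpha=1.6),270,100,370,190,'pics/k2.png',4)
print(arm.read_time(),Pw)
E
```

```text
0.2024506651078838
pics/k1.png scale 3 off 180 120
pics/k2.png scale 4 off 270 100
23.4917 [ 0.57496489 -0.13008608  0.22998372]
```

View pics/k1.png

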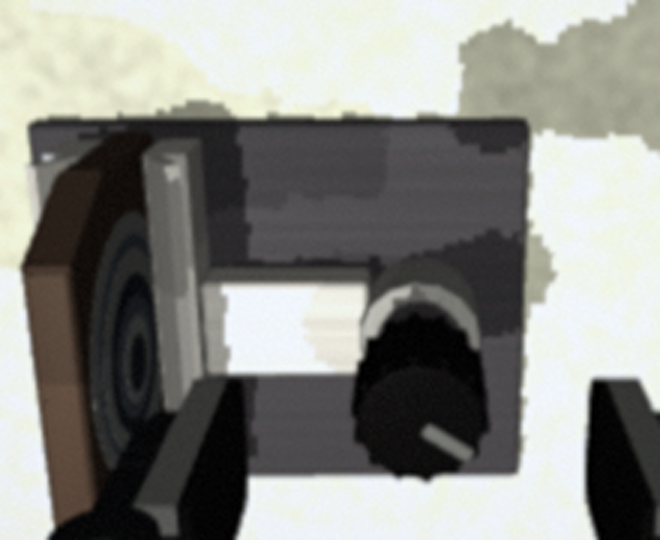

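View pics/k2.png

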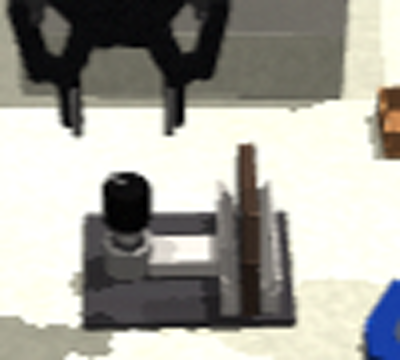

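```bash
python3 - <<'E'
from knob import *
z=np.load('k.npz');C=cam('wrist',z['P'],z['Q']);g=lambda q:(180+q[0]/3,120+q[1]/3)
K=onplane(C,g((421,421)),.082);a=onplane(C,g((423,430)),.082);b=onplane(C,g((470,455)),.082)
print('knob',K,'ridge',np.arctan2(*(b-a)[[1,0]]),np.arctan2(*(b-K)[[1,0]]))
S=Rn.from_euler('z',.083).as_matrix()
for zz in (.008,.014):
  for C2,o,s in ((C,(180,120),3),(cam('side'),(270,100),4)):
    P=(np.array([(-6,40,80),(6,40,80),(6,55,0),(-6,55,0),(-6,-40,80),(6,-40,80)])/1000)@S.T+np.array([.4957,-.178,zz])
    print(zz,((proj(C2,P)-np.array(o))*s).round(0).tolist())
E
```

```text
knob [ 0.58062544 -0.17079532  0.082     ] ridge -0.45429961429308635 -0.576142680923127
0.008 [[17.0, 276.0], [70.0, 276.0], [153.0, 135.0], [113.0, 135.0], [56.0, 576.0], [104.0, 576.0]]
0.008 [[257.0, 211.0], [239.0, 211.0], [238.0, 313.0], [255.0, 313.0], [252.0, 139.0], [235.0, 139.0]]
0.014 [[7.0, 285.0], [61.0, 285.0], [148.0, 140.0], [107.0, 140.0], [48.0, 592.0], [97.0, 592.0]]
0.014 [[257.0, 204.0], [239.0, 204.0], [238.0, 307.0], [256.0, 307.0], [252.0, 132.0], [235.0, 132.0]]
```

```bash
python3 - <<'E'
from knob import *
Y0=1.30
arm.move_j(list(kj(Y0,.19,Y0+.25)[0]))
P,q=kpose(Y0,.121); arm.line_to(list(P),.1)
f0=arm.read_ft_force();print(f0.round(2))
arm.move_gripper(0,50);print('grip',arm.read_opening(),(arm.read_ft_force()-f0).round(2))
for y in (.5,1.02):
    arm.move_j(list(kj(Y0+y,.121,Y0+y+.25)[0])); print(y,arm.read_joint_positions()[6].round(3),(arm.read_ft_force()-f0).round(2),arm.read_wrist_torque().round(3))
print(arm.read_tool_pos(),arm.read_time())
cv2.imwrite('pics/l_side.png',snapshot('side'))
arm.move_gripper(.55);arm.pause(.3)
cv2.imwrite('pics/m_side.png',snapshot('side'));cv2.imwrite('pics/m_wrist.png',snapshot('wrist'))
P,Q=arm.read_tool_pos(),arm.read_eef_rot();np.savez('m.npz',P=P,Q=Q)
a=cv2.imread('pics/l_side.png')[110:190,270:370];b=cv2.imread('pics/m_side.png')[110:190,270:370]
cv2.imwrite('pics/lm.png',cv2.resize(cv2.convertScaleAbs(np.hstack([a,b]),alpha=2),None,fx=4,fy=4,interpolation=3))
cv2.imwrite('pics/m1.png',cv2.convertScaleAbs(cv2.imread('pics/m_wrist.png'),alpha=2))
print(arm.read_time())
E
```

```text
[-0.14  0.22  1.46]
grip 0.36053337675953767 [-0.34 -1.6   2.34]
0.5 2.043 [-1.   -1.54  5.93] [-0.174  0.418  0.034]
1.02 2.56 [ 0.2  -1.43 -1.52] [-0.183  0.064  0.051]
[ 0.58049891 -0.17071982  0.12066702] 26.9333
27.6917
```

View pics/lm.png

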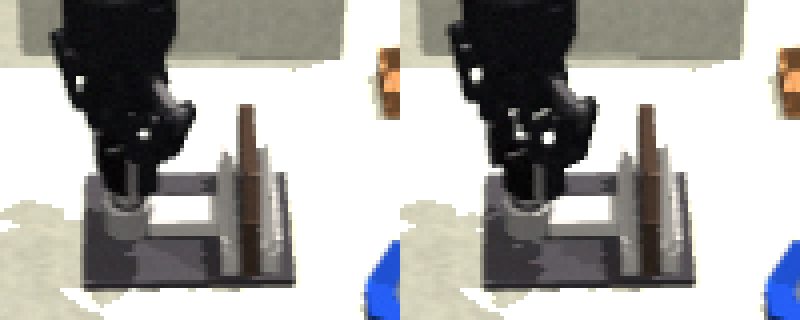

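View pics/m1.png

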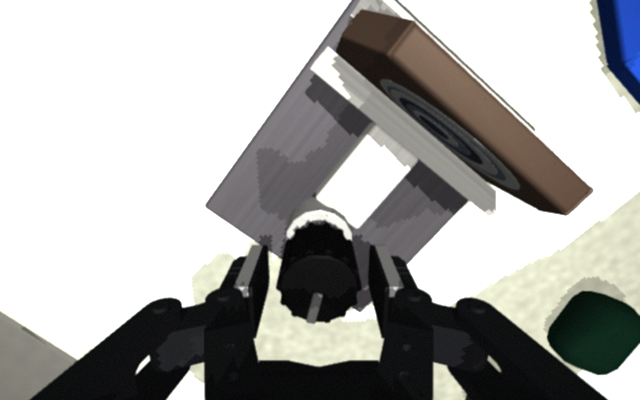

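```bash
python3 - <<'E'
from knob import *
z=np.load('m.npz');C=cam('wrist',z['P'],z['Q'])
im=cv2.convertScaleAbs(cv2.imread('pics/m_wrist.png'),alpha=4)
x0,y0=250,200;v=cv2.resize(im[y0:350,x0:390],None,fx=5,fy=5,interpolation=3)
t=np.linspace(0,2*np.pi,60)
for h,c in((.082,(0,0,255)),(.076,(0,255,0))):
    uv=proj(C,np.column_stack([.5806+.016*np.cos(t),-.1708+.016*np.sin(t),0*t+h]))
    cv2.polylines(v,[np.round((uv-[x0,y0]+.5)*5).astype(np.int32)],True,c,1)
    for sc in (-.4,-.1):
        a=.083-sc;uv=proj(C,np.array([[.5806,-.1708,h],[.5806+.014*np.cos(a),-.1708+.014*np.sin(a),h]]));
        if h<.08: cv2.polylines(v,[np.round((uv-[x0,y0]+.5)*5).astype(np.int32)],False,(255,255,0),1)
cv2.imwrite('pics/m2.png',v)
E
```

View pics/m2.png

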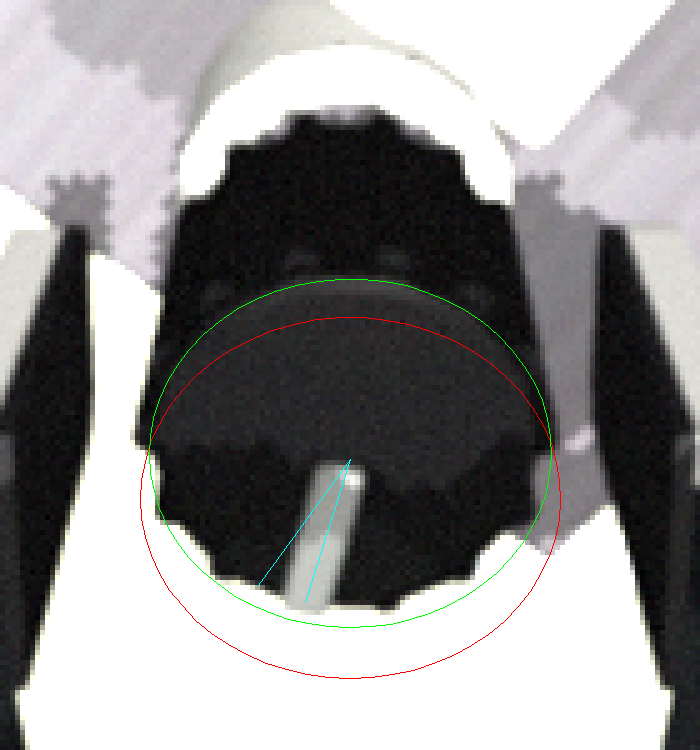

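```bash
python3 - <<'E'
from knob import *
Y0=2.32;z0=.115
P,q=kpose(Y0,z0);arm.line_to(list(P),.08)
f0=arm.read_ft_force()
arm.move_gripper(0,50);print('grip',arm.read_opening(),(arm.read_ft_force()-f0).round(2))
for a in np.linspace(0,5.15,6)[1:]:
    arm.move_j(list(kj(Y0-a,z0-.006*a/2/np.pi,Y0-a+.25)[0])); print(a.round(2),arm.read_joint_positions()[6].round(3),arm.read_tool_pos().round(4),(arm.read_ft_force()-f0).round(1),arm.read_wrist_torque().round(3))
    if np.linalg.norm(arm.read_ft_force()-f0)>30: print('stop');break
print(arm.read_time())
cv2.imwrite('pics/n1.png',cv2.convertScaleAbs(snapshot('wrist'),alpha=3))
E
```

```text
grip 0.36150495100778035 [-0.3 -0.4 -0.8]
1.03 1.533 [ 0.5808 -0.172   0.1142] [ 0.8 -2.6 -1.7] [-0.659 -0.184  0.009]
2.06 0.503 [ 0.58   -0.1729  0.1131] [-1.5 -5.6  0.2] [-1.125  0.13  -0.023]
3.09 -0.527 [ 0.5789 -0.1726  0.112 ] [-3.2 -5.   0.4] [-1.012  0.412 -0.012]
4.12 -1.556 [ 0.5786 -0.1714  0.1109] [-4.6 -3.8  2.7] [-0.729  0.946 -0.067]
5.15 -2.586 [ 0.5794 -0.1705  0.11  ] [-5.3 -1.   3.6] [-0.339  1.047 -0.011]
33.05
```

View pics/n1.png

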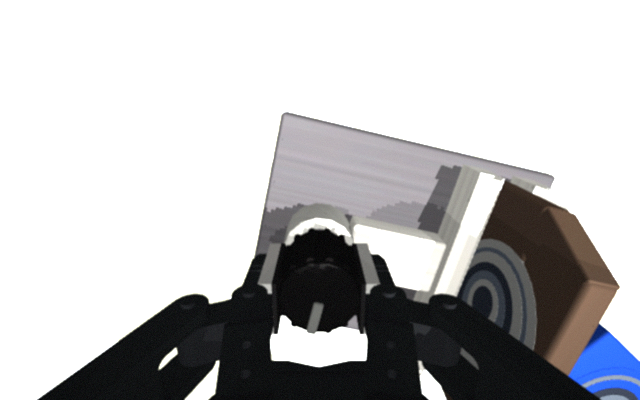

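```bash
python3 - <<'E'
from knob import *
Y=2.32-5.15;z0=.115-.006*5.15/2/np.pi
arm.move_gripper(.55)
arm.move_j(list(kj(Y,z0,Y+.25)[0]))
Y+=1.35
arm.move_j(list(kj(Y,z0,Y+.25)[0]));arm.pause(.2)
P,Q=arm.read_tool_pos(),arm.read_eef_rot();im=snapshot('wrist')
f0=arm.read_ft_force()
arm.move_gripper(0,50);print('grip',arm.read_opening(),(arm.read_ft_force()-f0).round(2),arm.read_time())
C=cam('wrist',P,Q);np.savez('o.npz',P=P,Q=Q);cv2.imwrite('pics/o_wrist.png',im)
x0,y0=250,200;v=cv2.resize(cv2.convertScaleAbs(im,alpha=4)[y0:350,x0:390],None,fx=4,fy=4,interpolation=3)
t=np.linspace(0,2*np.pi,60);h=.0711
uv=proj(C,np.column_stack([.5806+.016*np.cos(t),-.1708+.016*np.sin(t),0*t+h]))
cv2.polylines(v,[np.round((uv-[x0,y0]+.5)*4).astype(np.int32)],True,(0,255,0),1)
a=.083-4.73;uv=proj(C,np.array([[.5806,-.1708,h],[.5806+.014*np.cos(a),-.1708+.014*np.sin(a),h]]))
cv2.polylines(v,[np.round((uv-[x0,y0]+.5)*4).astype(np.int32)],False,(255,255,0),1)
cv2.imwrite('pics/o1.png',v)
E
```

```text
grip 0.3652590690002974 [ 0.54 -1.91  1.76] 35.4
```

View pics/o1.png

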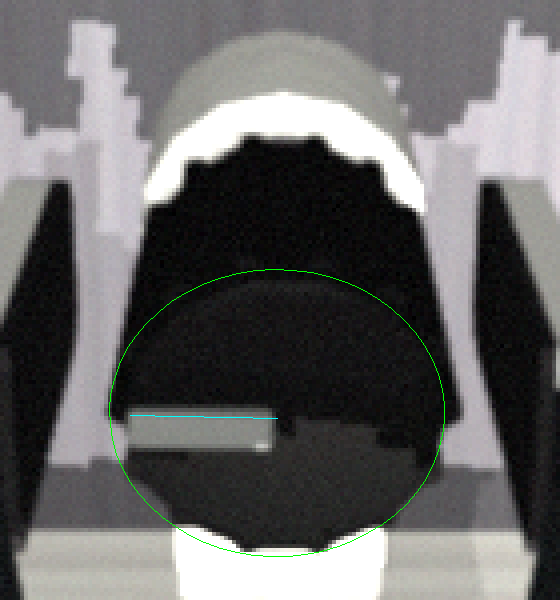

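```bash
python3 - <<'E'
from knob import *
Y=2.32-5.15+1.35;z0=.115-.006*5.15/2/np.pi
f0=arm.read_ft_force()
for a in (.65,1.3):
    arm.move_j(list(kj(Y-a,z0-.006*a/2/np.pi,Y-a+.25)[0])); print(a,arm.read_joint_positions()[6].round(3),arm.read_tool_pos().round(4),(arm.read_ft_force()-f0).round(1))
arm.pause(.3);P,Q=arm.read_tool_pos(),arm.read_eef_rot();im=snapshot('wrist');s=snapshot('side')
C=cam('wrist',P,Q)
x0,y0=250,200;v=cv2.resize(cv2.convertScaleAbs(im,alpha=5)[y0:350,x0:390],None,fx=4,fy=4,interpolation=3)
t=np.linspace(0,2*np.pi,60);h=.070
uv=proj(C,np.column_stack([.5806+.016*np.cos(t),-.1708+.016*np.sin(t),0*t+h]))
cv2.polylines(v,[np.round((uv-[x0,y0]+.5)*4).astype(np.int32)],True,(0,255,0),1)
a=.083-6.03;uv=proj(C,np.array([[.5806,-.1708,h],[.5806+.014*np.cos(a),-.1708+.014*np.sin(a),h]]))
cv2.polylines(v,[np.round((uv-[x0,y0]+.5)*4).astype(np.int32)],False,(255,255,0),1)
cv2.imwrite('pics/p1.png',v)
crop(cv2.convertScaleAbs(s,alpha=1.6),250,90,390,200,'pics/p2.png',5)
print(arm.read_opening(),arm.read_time(),arm.read_ft_force().round(1))
E
```

```text
0.65 -1.886 [ 0.5806 -0.1722  0.1097] [-0.8 -4.3  0.5]
1.3 -2.537 [ 0.5801 -0.1726  0.1091] [-1.8 -3.7  0.6]
pics/p2.png scale 5 off 250 90
0.361763341394507 37.1333 [-1.3 -4.5  3.5]
```

View pics/p1.png

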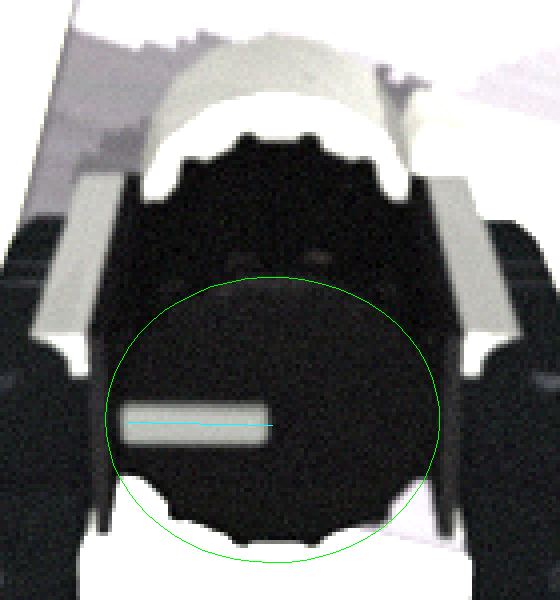

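View pics/p2.png

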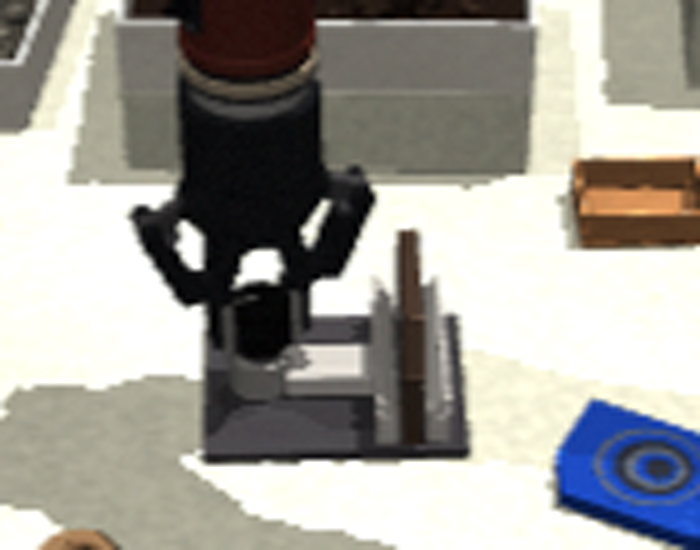

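The ridge lines up with a screw turn of about 6.03 rad, and the knob top fits about 70 mm. The slice stands upright in the slot and the fingers are gripping the knob, so I'm handing the job in.

```bash
python3 -c "
from station import arm,ticket
print(ticket.finish_job())"
```

```text
the job is handed in; nothing more can be done
None
```

I finished the whole job and handed it in at about 37 s of the 69 s allowed. No verdict was reported, so everything below comes from my own checks.

**Slice:** I took the larger brown agate slice from its cradle and lowered it into the slot of the display clamp until it touched down with about 7 N. Then I let it go. Pictures taken after release show it upright, centred and fully down, with its top edge where a foot at 8 mm should put it. It touched down about 7 mm lower at the gripper than I had planned, so it sat higher in the fingers than my fit said. The fit's 2 to 3 mm camera disagreement was part of that, and I went by the contact instead.

**Screw:** I turned the knob back about 1.0 rad from about 0.6, to about -0.4. When I let go it dropped to about 76 mm. I then turned it forward in two strokes, regripping once.

**Last check:** The ridge on the knob reads about 6.03 rad and the knob top about 70 mm. The gripper is still closed on the knob with 50 N commanded; I did not measure the grip force. The side force on the wrist was under 6 N throughout.

The specimens visible in the last pictures looked undisturbed, and my paths kept clear of all of them. I did not re-measure each one at the end.

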